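# Unload the locked stamp rack onto the set-down sheet and lock it again

### The arm

A 6-joint arm with a two-finger parallel gripper is mounted at the origin on a cart in front of the work surface, level with it; the furniture and walls round the work are solid. World frame = base frame: x ahead of the robot, y to its left, z up, the work surface at z = 0. Lengths are in m, angles in rad, forces in N, time in s.
With the tool pointing down it reaches from about 0.35 to 0.975 m from the base axis. Payload 4.9 kg.
Tool frame: the origin (TCP) lies midway between the tips of the shut fingers; the grasp point (between the pads) lies 19 mm behind it; z points along the fingers, y is the line along which they close (so a half turn about z gives the same grasp; the last joint's range is limited). The gripper opens to 85 mm and grips with 20 to 120 N. Pads are 22 mm wide; open, the fingers measure 114 mm over their backs; the gripper's body (76 mm by 85 mm) begins 54 mm behind the grasp point. The pads swing forward as they close: fully open they stand 13 mm farther back than shut.
Start: joints at [-1.317, 0.053, 1.613, -0, 1.476, -0.119], TCP at [0.228, -0.582, 0.204] pointing down, gripper open.
Joint ranges: [-3.01, 3.01], [-1.01, 2.22], [0.06, 2.58], [-1.02, 4.17], [0.09, 2.62], [-3.14, 3.14]. Speed limits (rad/s): [2.57, 2.57, 3.14, 3.14, 3.14, 3.14].

### API

Orientations are given as a rotation vector (axis times angle).
In Python, from station import ctrl, optics, job gives the robot as it stands.
- The arm moves only by the shell command python3 -m jog 'ROWS' [OPENING] [FORCE]. ROWS is JSON, a list of rows, each a list of 2 entries, a list of its own where there are three numbers: the shift along the tool's x, y, z in m, then the turn, a rotation vector about the tool's x, y, z in rad. A call has 1 to 5 rows; each row is the pose to reach, as a shift and turn from the pose commanded when the call began, along the tool's axes at that moment; what a row does not reach only later rows make up. A row lasts 1/10 s, in which the tool goes at most 50 mm and 8.59 degrees, less where a joint would pass 70% of its speed; a pose out of reach is approached as far as the arm can. A call with a gripper value outside its range is refused whole. OPENING is the opening, from 0 (shut) to 1 (fully open), set as the call begins (- or left out, the last holds). The fingers move at their own pace and stop on an object; FORCE is the grip in N (left out, the last holds). Time passes only in rows, so rows that repeat a pose let the fingers close. It gives the time, the measured TCP pose, the force, the opening and the grip force at its end, in the units of the state.
- ctrl.get_obs(): the state, without advancing time (a new reading comes with each control period).
- optics.get_image(name): name is "scene" or "top" or "wrist"; returns a dict with "image" (480x640x3 uint8, blue, green, red), "fx", "fy", "cx", "cy" (pixels), "rvec" (rotation vector, rad) and "tvec" (3), from world to camera coordinates, as OpenCV has them; the wrist camera has in their place "mount" (4x4, takes a point from camera to tool coordinates, whose origin is the TCP and whose axes are the flange's). Camera axes: x right, y down, z forward; pixel columns grow to the right and rows downward; lengths in m; the calibration is good to about 2 mm. A picture is of the moment at which its call begins: read the wrist's pose just before it. There is no depth.
- job.finish_job(): hands the job in; it is judged then, once.
The state is a dict: "t": time; "q": joint angles; "dq": joint speeds; "effort": joint torques, N m; "tool_pos": TCP position; "tool_rot": TCP orientation; "contact_force": force on the tool from outside, world axes, zero at the start; "wrist_torque": the same for the moment, N m; "opening": finger opening in m; "grip_force": force on a finger pad.
Only numpy, scipy, OpenCV 4.12 (cv2) and the standard library are available. Lean on these libraries where they do the work, as an engineer would, in place of code of your own. Each camera call takes 0.05 s, during which the arm holds its last target. There are 200 camera calls.

### The job

Unlock the stamp rack: lift the bolt's handle out of its notch, slide the bolt fully out, and swing the hold-down bar right up. Slide every embossing stamp out of the front of the rack and across the bench (never lifting it off the bench) until it stands wholly on the grey set-down sheet. Then lower the bar fully, slide the bolt home again and lay its handle down in its notch, leaving the other things on the bench where they lie.

Things in the scene. Friction and masses are not known exactly. Their poses are not given: they have to be found in the camera images.
- rack: Stamp rack, fixed. Origin on the bench under the middle stall's centre; x to its back (away from the robot, within 12 degrees), y to its left, z up. Three floorless stalls, centres y = +84, 0, -84 mm, 72 mm wide, open to the front. Wooden guides 12 mm high and wide between and beside them, x = -40 to +45; back stop 14 mm high, face at x = 35. Hinge posts 40 mm high at x = 61 to 95, y = +-156.
- handle (a joint): Handle of the barrel bolt, turning about the bolt's axis, rad: 0 = level in its notch, pointing to the rack's front; grows as it is lifted; 1.5 = upright (stop). Stays where it is left (friction 0.05 N m). The bolt slides only with the handle lifted above 0.6 (take about 1.1), to pass over the block between its two notches, at bolt = 0 and bolt = 0.044; it lies down only there.
- bolt (a joint): Barrel bolt, slide, m: 0 = home: its 12 mm rod reaches 28 mm over the left end of the hold-down bar and locks it down; grows to 0.044 (stop) as it is drawn out toward rack +y. The bar is free above 0.030. Friction about 1.5 N; it stays where it is left.
- bolt_axis (a point): Fixed point on the bolt's axis at the handle's place when home: rack x = -25, y = 196, z = 38 mm; the axis runs along rack y. Round it: foot plate 8 mm high (rack x = -55 to 1, y = 150 to 272), two round saddles up to z = 51 (x = -38 to -12, y = 166 to 184 and 250 to 264), notch block with two notches up to z = 40 (x = -51 to -39, y = 184 to 252). Before x = -60 the bench is clear.
- bolt_grip (a point): Middle of the handle's wooden grip, 53 mm from the bolt's axis; moves with bolt and handle. 14 mm thick along rack y (two flat faces, to be pinched), 28 mm long along the arm, 18 mm across. At handle a, bolt s it lies in the rack at x = -25 - 53 cos a, y = 196 + s, z = 38 + 53 sin a (mm). Pinched across rack y, it can turn between the fingers while the tool stays upright.
- bar (a joint): Hold-down bar, hinged along rack y at the rack's back, rad: 0 = down, 18 to 30 mm above the bench across the front of the stamps' knobs (x = -32 to -18, y = +-146 mm), so no stamp can come out; grows as it is lifted; 1.8 = leaning back (stop). Stiff hinge (0.32 N m): stays where it is left; lifting takes about 4 N at the tab. Side arms run to the hinge at y = +-141.
- bar_hinge (a point): Fixed point: the bar's hinge axis at the middle of the rack, rack x = 80, y = 0, z = 25 mm. The rack stands on flat feet 8 mm high and 12 mm wide at its ends (y = +-156; the right one runs from x = -60 to 80), joined by one along its back (x = 75 to 95).
- bar_tab (a point): Grasp point of the bar's wooden lifting tab, which sticks out 50 mm from the middle of the bar to the front. 14 mm thick along rack y (two flat faces, to be pinched), 16 mm high. 147 mm from the hinge: at angle a it lies in the rack at x = 80 - 147 cos a, y = 0, z = 26 + 147 sin a (mm). Pinched across rack y, it can turn between the fingers while the tool stays upright.
- sheet: Set-down sheet, a flat grey rectangle on the bench, 150 mm (its x) by 270 mm (its y), flush (no edge to catch on), fixed, to the right of the rack and nearer the robot. Origin at its centre on the bench; z up. Room for three stamps in a row along its y, 84 mm apart.
- stamp_1: Round steel embossing stamp, about 0.35 kg, if present (two or three of the three are): base disc 64 mm across and 14 mm high, on it an upright round wooden knob 26 mm across up to z = 54 mm. Origin at the centre of its underside, z up. Starts in the left (y = +84 mm) stall of the rack, knob behind the bar.
- stamp_2: Round steel embossing stamp, about 0.35 kg, if present (two or three of the three are): base disc 64 mm across and 14 mm high, on it an upright round wooden knob 26 mm across up to z = 54 mm. Origin at the centre of its underside, z up. Starts in the middle stall of the rack, knob behind the bar.
- stamp_3: Round steel embossing stamp, about 0.35 kg, if present (two or three of the three are): base disc 64 mm across and 14 mm high, on it an upright round wooden knob 26 mm across up to z = 54 mm. Origin at the centre of its underside, z up. Starts in the right (y = -84 mm) stall of the rack, knob behind the bar.
- sanding_block: Wooden sanding block, 35 x 86 x 27 mm, lying behind the sheet. Bystander; origin under its centre.
- glue_bottle: White glue bottle standing, 46 mm across, 101 mm high, far right behind the rack. Bystander; origin under its centre.
- beeswax: Block of yellow beeswax, 38 x 55 x 22 mm, behind the sheet. Bystander; origin under its centre.
- pliers: Pliers lying flat, 161 mm long, 11 mm high, at the right behind the sheet. Bystander; origin under their centre.
Mind the look-alikes: they are no part of the job. What is shaped like the stamp_2 but pink or yellow is not meant. What is shaped like the stamp_3 but orange or red is not meant.

How it is judged:
On the way, in this order (a step that is already met when the one before it is completed fails the run):
1. the bolt is drawn out (over 30 mm) (value of joint bolt above 0.03 m), for 0.2 s.
2. the hold-down bar is swung up (over 1.35 rad) (value of joint bar above 1.35 rad), for 0.2 s.
3. every stamp present stands wholly on the sheet, with the bar still up (x of stamp_1 in the frame of sheet between -0.046 and 0.046 m and y of stamp_1 in the frame of sheet between -0.106 and 0.106 m and height (world z) of each of stamp_1, stamp_2, stamp_3 below 0.004 m and angle between each of stamp_1, stamp_2, stamp_3's own z axis and vertical below 0.1 rad and x of stamp_2 in the frame of sheet between -0.046 and 0.046 m and y of stamp_2 in the frame of sheet between -0.106 and 0.106 m and x of stamp_3 in the frame of sheet between -0.046 and 0.046 m and y of stamp_3 in the frame of sheet between -0.106 and 0.106 m and linear speed of each of stamp_1, stamp_2, stamp_3 below 0.02 m/s and value of joint bar above 1 rad), for 0.3 s.
4. the bar is lowered again (value of joint bar below 0.05 rad), for 0.2 s.
5. the bolt is home and its handle lies in the notch (value of joint bar below 0.05 rad and value of joint bolt below 0.006 m and value of joint handle below 0.25 rad), for 0.2 s.
At the end, for the whole second after the job is handed in: Every stamp present stands upright and at rest on the bench, its whole base on the sheet (at most 3 mm over an edge; centre within 46 mm in sheet x, 106 mm in sheet y); bar down (under 0.05 rad), bolt home (under 6 mm), handle down in its notch (under 0.25 rad) (all of step 5 and x of stamp_1 in the frame of sheet between -0.046 and 0.046 m and y of stamp_1 in the frame of sheet between -0.106 and 0.106 m and height (world z) of each of stamp_1, stamp_2, stamp_3 below 0.004 m and angle between each of stamp_1, stamp_2, stamp_3's own z axis and vertical below 0.1 rad and x of stamp_2 in the frame of sheet between -0.046 and 0.046 m and y of stamp_2 in the frame of sheet between -0.106 and 0.106 m and x of stamp_3 in the frame of sheet between -0.046 and 0.046 m and y of stamp_3 in the frame of sheet between -0.106 and 0.106 m and linear speed of each of stamp_1, stamp_2, stamp_3 below 0.02 m/s); the robot touches nothing.
It fails at once if a stamp is lifted off the bench (over 20 mm) or tipped over (height (world z) of any of stamp_1, stamp_2, stamp_3 above 0.02 m or angle between any of stamp_1, stamp_2, stamp_3's own z axis and vertical above 0.6 rad).
It fails at once if a bystander is shifted by more than 30 mm (distance of any of sanding_block, glue_bottle, beeswax, pliers from where it was at the start of the episode above 0.03 m).
Of stamp_1, stamp_2, stamp_3 only 2 to 3 are there at a start; the rules pass over those that are not, and their reading is None.
At some moment in a run one of stamp_1, stamp_2, stamp_3 may be knocked a few centimetres aside while the robot is not near it.
Once in a run the grip may slacken for a moment while it holds something.
It also fails if it takes over 210 s, if anything falls off the work surface, if the arm or the gripper's body presses on something with over 40 N, if the wrist force passes 120 N, or if a joint passes its speed limit or range.

## Working session

There is one attempt and no reset: what is moved stays moved. The work goes in short steps, Python scripts to look and compute and a shell command to move; the robot and the scene stay as the last step left them, time stands still between calls to the robot, and variables do not carry over. Pictures are saved under pics/ and viewed, at most 14 in all, crops included, and the job is handed in when it is done.

```bash
mkdir -p pics; ls; cat > h.py <<'E'
import numpy as np, cv2
from scipy.spatial.transform import Rotation as R
from station import ctrl, optics, job
def snap(n,f):
    o=ctrl.get_obs(); d=optics.get_image(n); cv2.imwrite('pics/'+f,d['image'])
    if n=='wrist':
        T=np.eye(4);T[:3,:3]=R.from_rotvec(o['tool_rot']).as_matrix();T[:3,3]=o['tool_pos']
        C=T@np.array(d['mount'])
    else:
        M=np.eye(4);M[:3,:3]=R.from_rotvec(d['rvec']).as_matrix();M[:3,3]=np.ravel(d['tvec']);C=np.linalg.inv(M)
    np.savez('pics/'+f+'.npz',C=C,k=[d['fx'],d['fy'],d['cx'],d['cy']])
    return d
def pix(f,uv,z=0):
    "pixel -> world at height z"
    a=np.load('pics/'+f+'.npz');C=a['C'];fx,fy,cx,cy=a['k']
    r=C[:3,:3]@np.array([(uv[0]-cx)/fx,(uv[1]-cy)/fy,1]);return C[:3,3]+r*(z-C[2,3])/r[2]
def proj(f,p):
    a=np.load('pics/'+f+'.npz');C=a['C'];fx,fy,cx,cy=a['k']
    q=C[:3,:3].T@(np.array(p)-C[:3,3]);return np.array([q[0]/q[2]*fx+cx,q[1]/q[2]*fy+cy])
E
python3 - <<'E'
from h import *
np.set_printoptions(precision=4,suppress=True)
snap('top','top0.png');snap('scene','sc0.png')
o=ctrl.get_obs();print(o);
for f in('top0.png','sc0.png'):
    a=np.load('pics/'+f+'.npz');print(a['C'],a['k'])
E
```

```text
pics
{'t': 0.1, 'q': array([-1.317 ,  0.0533,  1.6142, -0.    ,  1.476 , -0.119 ]), 'dq': array([ 0.0002, -0.0005, -0.0029,  0.0012,  0.0012, -0.0008]), 'effort': array([  0.0004, -39.4909, -37.1361,  -0.0001,   0.0039,   0.    ]), 'tool_pos': array([ 0.2275, -0.5815,  0.2033]), 'tool_rot': array([-3.0853, -0.5818,  0.0002]), 'contact_force': array([-0.1253,  0.6945,  0.1973]), 'wrist_torque': array([-0.0127, -0.0295, -0.0026]), 'grip_force': 0.0, 'opening': 0.08548440281301091}
[[-0.1445 -0.9662  0.2133  0.2368]
 [-0.9895  0.1401 -0.0355  0.0366]
 [ 0.0044 -0.2162 -0.9763  1.5598]
 [ 0.      0.      0.      1.    ]] [618.3235 618.3235 316.5932 245.4151]
[[ 0.8116 -0.3843  0.4399 -0.0386]
 [-0.5842 -0.5351  0.6103 -0.8334]
 [ 0.0008 -0.7523 -0.6588  0.9571]
 [ 0.      0.      0.      1.    ]] [436.4461 436.4461 317.3125 235.7015]
```

View pics/top0.png

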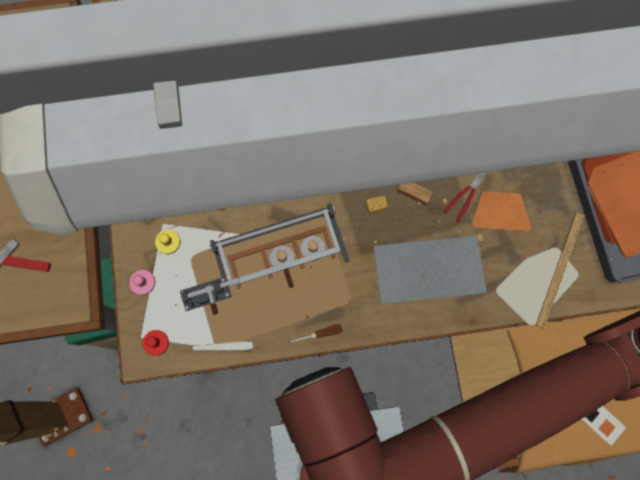

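View pics/sc0.png

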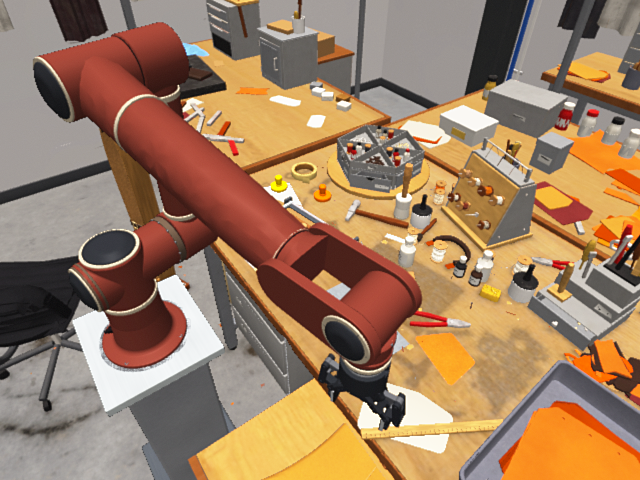

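```bash
python3 - <<'E'
from h import *
im=cv2.imread('pics/top0.png')
cv2.imwrite('pics/c0.png',cv2.resize(im[190:340,160:360],None,fx=4,fy=4,interpolation=cv2.INTER_CUBIC))
np.set_printoptions(precision=4,suppress=True)
for uv,z in [((375,247),0),((479,236),0),((486,292),0),((380,304),0),((282,254),.054),((313,244),.054),((416,192),.02),((376,204),.02),((466,200),.01)]: print(uv,pix('top0.png',uv,z))
E
```

```text
(375, 247) [ 0.5517 -0.1689  0.    ]
(479, 236) [ 0.5418 -0.4409  0.    ]
(486, 292) [ 0.3956 -0.4292  0.    ]
(380, 304) [ 0.4042 -0.1571  0.    ]
(282, 254) [0.5565 0.0701 0.054 ]
(313, 244) [ 0.5706 -0.0098  0.054 ]
(416, 192) [ 0.6769 -0.296   0.02  ]
(376, 204) [ 0.6598 -0.1876  0.02  ]
(466, 200) [ 0.6396 -0.4236  0.01  ]
```

View pics/c0.png

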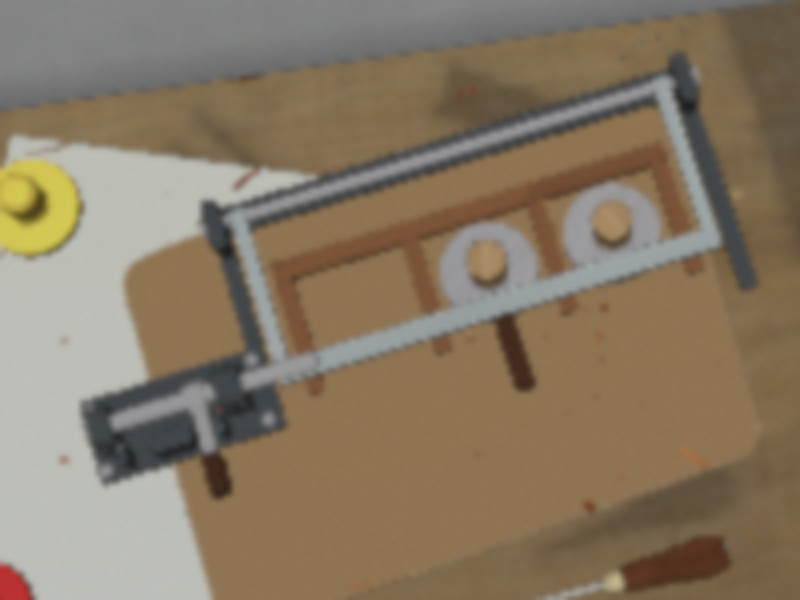

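```bash
cat >> h.py <<'E'
def fit_rack(f,obs):
    from scipy.optimize import least_squares
    def W(s,p):
        c,n=np.cos(s[2]),np.sin(s[2]);return [s[0]+c*p[0]-n*p[1],s[1]+n*p[0]+c*p[1],p[2]]
    r=least_squares(lambda s:np.ravel([proj(f,W(s,p))-uv for uv,p in obs]),[.55,.06,-.1])
    return r
def rack(p,s=None):
    if s is None: s=np.load('rack.npy')
    c,n=np.cos(s[2]),np.sin(s[2]);return np.array([s[0]+c*p[0]-n*p[1],s[1]+n*p[0]+c*p[1],p[2]])
E
python3 - <<'E'
from h import *
np.set_printoptions(precision=4,suppress=True)
ob=[((317,391),(-.04,.126,.012)),((443,352),(-.04,.042,.012)),((569,312),(-.04,-.042,.012)),((695,271),(-.04,-.126,.012)),
((524,386),(-.082,0,.030)),((221,494),(-.092,.196,.04)),((196,392),(-.025,.196,.044))]
ob=[((160+(a-1.5)/4,190+(b-1.5)/4),p) for (a,b),p in ob]
r=fit_rack('top0.png',ob);print(r.x,r.x[2]*57.3,r.fun.reshape(-1,2));np.save('rack.npy',r.x)
for p in [(-.078,.196,.038),(-.067,0,.026),(-.025+.002,.196,.038)]:print(rack(p))
S=np.array([pix('top0.png',u) for u in[(375,247),(479,236),(486,292),(380,304)]]);print(S.mean(0), np.linalg.norm(S-np.roll(S,1,0),axis=1))
o=ctrl.get_obs();print(R.from_rotvec(o['tool_rot']).as_matrix())
E
```

```text
[0.5566 0.073  0.1594] 9.135950900063389 [[-0.4135 -0.4937]
 [-0.0031 -0.5674]
 [ 0.1724 -0.3187]
 [ 0.1157  0.2514]
 [ 0.1735  0.6181]
 [ 0.5857  0.508 ]
 [-0.6327 -0.0392]]
[0.4485 0.2541 0.038 ]
[0.4905 0.0623 0.026 ]
[0.5028 0.2628 0.038 ]
[ 0.4733 -0.299   0.    ] [0.148  0.2722 0.1467 0.2723]
[[ 0.9313  0.3642 -0.0005]
 [ 0.3642 -0.9313  0.0019]
 [ 0.0002 -0.0019 -1.    ]]
```

```bash
r='[[0.205,-0.14,0],[0,0,0.2134]]'; python3 -m jog '[[[0.205,-0.14,0],[0,0,0.2134]],[[0.205,-0.14,0],[0,0,0.2134]],[[0.205,-0.14,0],[0,0,0.2134]],[[0.205,-0.14,0],[0,0,0.2134]],[[0.205,-0.14,0],[0,0,0.2134]]]'
python3 -m jog '[[[0.06,-0.2,0],[0,0,0]],[[0.06,-0.2,0],[0,0,0]],[[0.06,-0.2,0],[0,0,0]],[[0.06,-0.2,0],[0,0,0]],[[0.06,-0.2,0],[0,0,0]]]'
```

```text
t: 0.6
tool_pos: [0.3682, -0.375, 0.2039]
tool_rot: [-3.131, -0.25, 0.0]
contact_force: [-0.4, -0.2, -0.1]
opening: 0.0854
grip_force: 0.0
t: 1.1
tool_pos: [0.3951, -0.166, 0.2039]
tool_rot: [-3.13, -0.258, -0.0]
contact_force: [-0.3, -0.6, 0.2]
opening: 0.0853
grip_force: 0.0
```

```bash

python3 -m jog '[[[0.06,-0.203,0],[0,0,0]],[[0.06,-0.203,0],[0,0,0]],[[0.06,-0.203,0],[0,0,0]],[[0.06,-0.203,0],[0,0,0]],[[0.06,-0.203,0],[0,0,0]]]'
python3 -m jog '[[[0.06,-0.203,0],[0,0,0]],[[0.06,-0.203,0],[0,0,0]],[[0.06,-0.203,0],[0,0,0]],[[0.06,-0.203,0],[0,0,0]],[[0.06,-0.203,0],[0,0,0]]]' 
python3 -c "
from h import *
snap('wrist','w1.png')
for p in [(-.078,.196,.047),(-.092,.196,.047),(-.067,0,.034),(-.04,.126,.012),(-.1,.196,0)]: print(p,proj('w1.png',rack(p)))
print(ctrl.get_obs()['q'])"
```

```text
t: 1.6
tool_pos: [0.4219, 0.0434, 0.2041]
tool_rot: [-3.13, -0.259, 0.0]
contact_force: [0.3, -0.5, 0.4]
opening: 0.0854
grip_force: 0.0
t: 2.1
tool_pos: [0.4493, 0.2527, 0.2038]
tool_rot: [-3.131, -0.256, 0.001]
contact_force: [-0.2, -1.1, 0.8]
opening: 0.0853
grip_force: 0.0
(-0.078, 0.196, 0.047) [320.81338904 219.17763018]
(-0.092, 0.196, 0.047) [320.80620982 233.25881299]
(-0.067, 0, 0.034) [520.45277097 205.51009026]
(-0.04, 0.126, 0.012) [389.77931266 174.75433626]
(-0.1, 0.196, 0) [321.00348158 228.48938293]
[ 3.66755758e-01 -2.12588112e-01  1.86429582e+00  5.69597785e-04
  1.49086659e+00  1.77488968e+00]
```

View pics/w1.png

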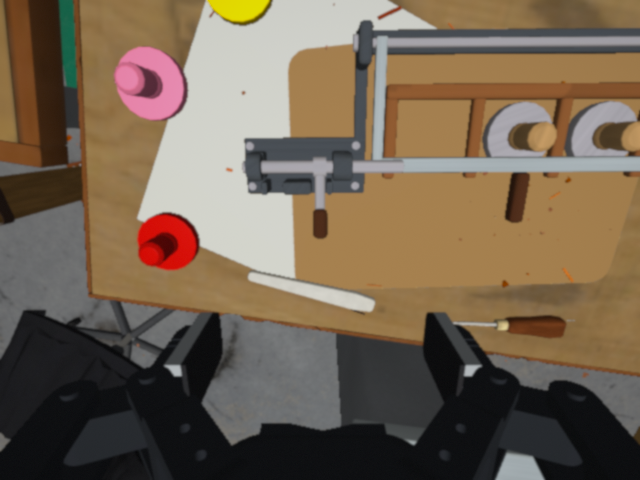

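```bash
cat >> h.py <<'E'
np.set_printoptions(precision=4,suppress=True)
def go(p,world=False):
    "tool-axes shift to put TCP at rack point p (or world) and turn to rack yaw"
    o=ctrl.get_obs();M=R.from_rotvec(o['tool_rot']).as_matrix();t=np.array(p) if world else rack(p)
    y=np.load('rack.npy')[2];G=np.array([[np.cos(y),np.sin(y),0],[np.sin(y),-np.cos(y),0],[0,0,-1]])
    print('shift',M.T@(t-o['tool_pos']),'turn',R.from_matrix(M.T@G).as_rotvec(),'t',o['t'],'f',o['contact_force'],'open',o['opening'],o['grip_force'])
def where():
    o=ctrl.get_obs();s=np.load('rack.npy');d=o['tool_pos']-[s[0],s[1],0];c,n=np.cos(s[2]),np.sin(s[2])
    print('rack TCP',c*d[0]+n*d[1],-n*d[0]+c*d[1],d[2],'f',o['contact_force'],'open',o['opening'],o['grip_force'])
E
python3 -c "
from h import *
s=np.load('rack.npy');s[:2]-=.002*np.array([np.cos(s[2]),np.sin(s[2])]);np.save('rack.npy',s);print(s)
where();go((-.080,.196,.08));go((-.08,.196,.020))"
```

```text
[0.5546 0.0726 0.1594]
rack TCP -0.07547005012159508 0.194073611039313 0.2037201951340765 f [-1.452   0.4361  0.6966] open 0.08600881435024331 0.0
shift [-0.0044 -0.0019  0.1237] turn [-0.0004  0.0011  0.0032] t 2.15 f [-1.452   0.4361  0.6966] open 0.08600881435024331 0.0
shift [-0.0043 -0.0019  0.1837] turn [-0.0004  0.0011  0.0032] t 2.15 f [-1.452   0.4361  0.6966] open 0.08600881435024331 0.0
```

```bash

python3 -m jog '[[[-0.0044,-0.002,0.04],[0,0,0.003]],[[-0.0044,-0.002,0.08],[0,0,0.003]],[[-0.0044,-0.002,0.12],[0,0,0.003]],[[-0.0044,-0.002,0.124],[0,0,0.003]],[[-0.0044,-0.002,0.124],[0,0,0.003]]]' 0.6 30
python3 -m jog '[[[0,0,0.03],[0,0,0]],[[0,0,0.05],[0,0,0]],[[0,0,0.06],[0,0,0]],[[0,0,0.06],[0,0,0]],[[0,0,0.06],[0,0,0]]]'
python3 -m jog '[[[0,0,0],[0,0,0]],[[0,0,0],[0,0,0]],[[0,0,0],[0,0,0]],[[0,0,0],[0,0,0]],[[0,0,0],[0,0,0]]]' 0 30
python3 -c "
from h import *
where();snap('wrist','w2.png')"
```

```text
t: 2.65
tool_pos: [0.4441, 0.2495, 0.0797]
tool_rot: [3.131, 0.243, -0.004]
contact_force: [0.1, 0.3, 0.7]
opening: 0.0514
grip_force: 0.0
t: 3.15
tool_pos: [0.446, 0.2515, 0.0225]
tool_rot: [-3.131, -0.245, -0.005]
contact_force: [-0.2, 0.0, -0.1]
opening: 0.0513
grip_force: 0.0
t: 3.65
tool_pos: [0.4448, 0.2541, 0.0217]
tool_rot: [-3.126, -0.245, -0.003]
contact_force: [-1.4, 8.3, 1.0]
opening: 0.0127
grip_force: 30.7
rack TCP -0.07967764136320166 0.19661032182537624 0.021688417787106062 f [-1.3834  8.3445  1.041 ] open 0.012736145047173212 30.726546943187714
```

View pics/w2.png

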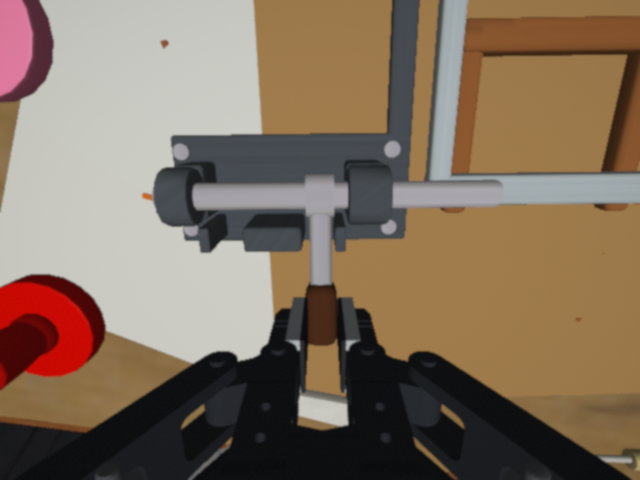

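```bash

python3 -m jog '[[[0.0005,-0.001,-0.006],[0,0,0]],[[0.0013,-0.002,-0.012],[0,0,0]],[[0.003,-0.002,-0.018],[0,0,0]],[[0.0052,-0.002,-0.0234],[0,0,0]],[[0.0052,-0.002,-0.0234],[0,0,0]]]'
python3 -m jog '[[[0.0063,0,-0.0103],[0,0,0]],[[0.0147,0,-0.019],[0,0,0]],[[0.0248,0,-0.0256],[0,0,0]],[[0.0248,0,-0.0256],[0,0,0]],[[0.0248,0,-0.0256],[0,0,0]]]'
python3 -c "
from h import *
where()"
```

```text
t: 4.2
tool_pos: [0.4504, 0.2553, 0.0444]
tool_rot: [-3.129, -0.245, -0.005]
contact_force: [3.3, 4.7, -6.7]
opening: 0.013
grip_force: 29.4
t: 4.7
tool_pos: [0.4735, 0.259, 0.0689]
tool_rot: [-3.129, -0.245, 0.001]
contact_force: [0.6, 5.2, -4.4]
opening: 0.0117
grip_force: 29.6
rack TCP -0.050559532709640434 0.19689898350448226 0.06891372619518096 f [ 0.5905  5.2253 -4.3547] open 0.01171986613457626 29.560895562171936
```

```bash

python3 -m jog '[[[0,-0.010,0],[0,0,0]],[[0,-0.020,0],[0,0,0]],[[0,-0.030,0],[0,0,0]],[[0,-0.040,0],[0,0,0]],[[0,-0.046,0],[0,0,0]]]'
python3 -m jog '[[[0,0,0],[0,0,0]],[[0,0,0],[0,0,0]],[[0,0,0],[0,0,0]]]'
python3 -c "
from h import *
where();snap('wrist','w3.png')"
```

```text
t: 5.2
tool_pos: [0.4659, 0.3039, 0.0689]
tool_rot: [3.131, 0.247, -0.002]
contact_force: [0.1, -7.9, -4.0]
opening: 0.0118
grip_force: 29.8
t: 5.5
tool_pos: [0.4664, 0.3032, 0.0691]
tool_rot: [-3.132, -0.245, 0.001]
contact_force: [0.2, -2.3, -6.0]
opening: 0.0119
grip_force: 29.6
rack TCP -0.050549270847897954 0.24167764616903542 0.06912842591773069 f [ 0.1838 -2.3075 -6.0446] open 0.01189052926927909 29.56805258989334
```

View pics/w3.png

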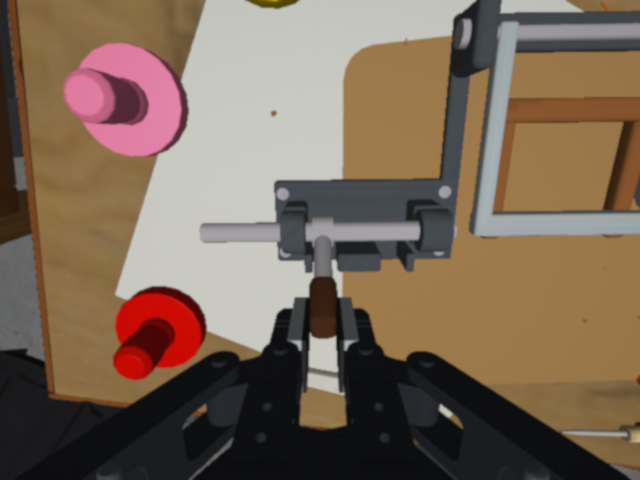

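```bash

python3 -m jog '[[[0,0,0],[0,0,0]],[[0,0,0],[0,0,0]],[[0,0,-0.02],[0,0,0]],[[0,0,-0.04],[0,0,0]],[[0,0,-0.06],[0,0,0]]]' 0.5
python3 -m jog '[[[-0.0165,0.048,0],[0,0,0]],[[-0.0165,0.096,0],[0,0,0]],[[-0.0165,0.144,0],[0,0,0]],[[-0.0165,0.192,0],[0,0,0]],[[-0.0165,0.240,0],[0,0,0]]]'
python3 -m jog '[[[0,0,0],[0,0,0]],[[0,0,0],[0,0,0]]]'
python3 -c "
from h import *
where();go((-.067,0,.009));snap('wrist','w4.png')
for p in [(-.082,0,.034),(-.067,0,.034),(-.04,.042,.012),(-.04,-.042,.012)]: print(p,proj('w4.png',rack(p)))"
```

```text
t: 6.05
tool_pos: [0.4673, 0.3039, 0.1314]
tool_rot: [-3.13, -0.245, -0.003]
contact_force: [0.2, -0.1, -0.7]
opening: 0.0429
grip_force: 0.0
t: 6.55
tool_pos: [0.4888, 0.0621, 0.1312]
tool_rot: [-3.132, -0.246, -0.006]
contact_force: [1.3, 0.6, -0.2]
opening: 0.0424
grip_force: 0.0
t: 6.75
tool_pos: [0.4887, 0.063, 0.1307]
tool_rot: [-3.132, -0.241, -0.004]
contact_force: [0.1, 0.7, 0.5]
opening: 0.0426
grip_force: 0.0
rack TCP -0.06668845591985732 0.0009446969041233873 0.13067049683653173 f [0.0601 0.6999 0.4797] open 0.0426151954102817 0.0
shift [-0.0006  0.001   0.1217] turn [-0.0006 -0.0026 -0.0058] t 6.75 f [0.0601 0.6999 0.4797] open 0.0426151954102817 0.0
(-0.082, 0, 0.034) [323.6048 255.1185]
(-0.067, 0, 0.034) [323.4846 237.275 ]
(-0.04, 0.042, 0.012) [272.5811 198.8889]
(-0.04, -0.042, 0.012) [373.8767 198.1527]
```

View pics/w4.png

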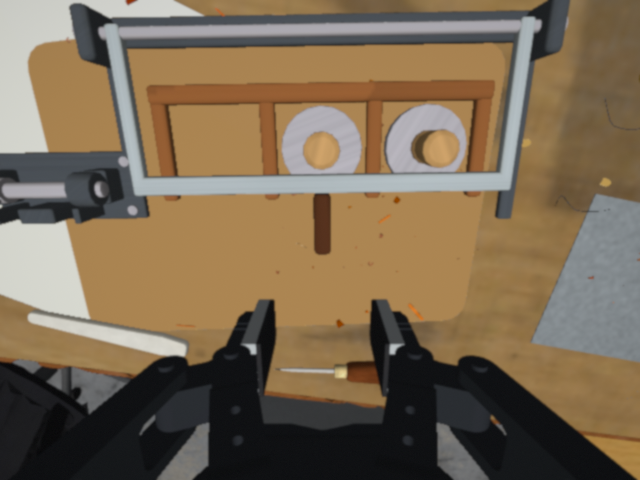

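```bash

python3 -m jog '[[[0,0.001,0.04],[0,0,-0.006]],[[0,0.001,0.08],[0,0,-0.006]],[[0,0.001,0.11],[0,0,-0.006]],[[0,0.001,0.121],[0,0,-0.006]],[[0,0.001,0.121],[0,0,-0.006]]]'
python3 -m jog '[[[0,0,0],[0,0,0]],[[0,0,0],[0,0,0]],[[0,0,0],[0,0,0]],[[0,0,0],[0,0,0]]]' 0 50
python3 -m jog '[[[0.0007,0,-0.0147],[0,0,0]],[[0.0029,0,-0.0292],[0,0,0]],[[0.0066,0,-0.0434],[0,0,0]],[[0.0116,0,-0.0572],[0,0,0]],[[0.0146,0,-0.0639],[0,0,0]]]'
python3 -c "
from h import *
where()"
```

```text
t: 7.3
tool_pos: [0.4864, 0.0639, 0.007]
tool_rot: [-3.13, -0.258, 0.005]
contact_force: [-0.7, -0.7, -0.2]
opening: 0.0427
grip_force: 0.0
t: 7.7
tool_pos: [0.4888, 0.0626, 0.0097]
tool_rot: [3.131, 0.255, 0.004]
contact_force: [0.2, -0.3, -0.1]
opening: -0.0001
grip_force: 0.0
t: 8.2
tool_pos: [0.5043, 0.065, 0.0752]
tool_rot: [3.131, 0.255, 0.006]
contact_force: [0.1, -0.6, 0.3]
opening: 0.0
grip_force: 0.0
rack TCP -0.05093894871462017 0.00046480642962821225 0.07519665443762098 f [ 0.0549 -0.5547  0.3174] open 4.488367424071348e-05 0.0
```

```bash

python3 -c "
from h import *
where();snap('wrist','w5.png')"
```

```text
rack TCP -0.05093894871462017 0.00046480642962821225 0.07519665443762098 f [ 0.0549 -0.5547  0.3174] open 4.488367424071348e-05 0.0
```

View pics/w5.png

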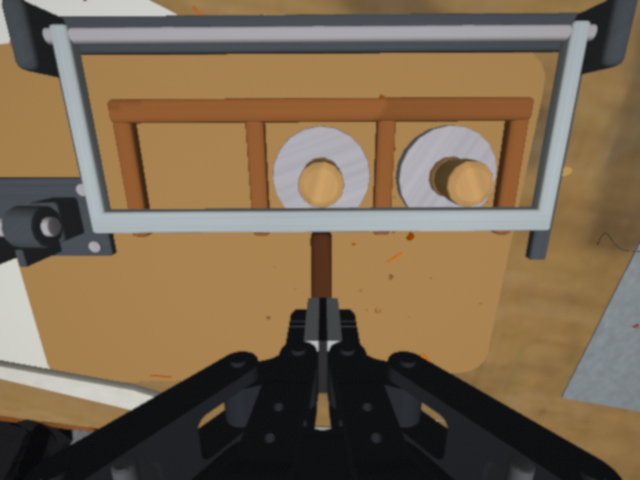

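```bash

python3 -c "
from h import *
for a in (0,.1,.2,.4):
  for rr in (.162,.112):
    print(a,rr,proj('w5.png',rack((.08-rr*np.cos(a),0,.026+rr*np.sin(a)))),end='')
  print(proj('w5.png',rack((.08-.105*np.cos(a),.146,.025+.105*np.sin(a)))),proj('w5.png',rack((.08-.105*np.cos(a),-.146,.025+.105*np.sin(a)))))
a=np.load('pics/w5.png.npz');print(a['C'])
o=ctrl.get_obs();T=R.from_rotvec(o['tool_rot']).as_matrix()
for d in (0,-.019,-.04): print(proj('w5.png',o['tool_pos']+T@[0,0,d]))
"
```

```text
0 0.162 [322.7691 299.5317]0 0.112 [322.8981 229.6284][ 96.0328 218.4595] [549.4223 218.9761]
0.1 0.162 [322.8161 309.6828]0.1 0.112 [322.9387 233.4872][ 85.3825 221.5628] [560.1145 222.0983]
0.2 0.162 [322.8743 318.8287]0.2 0.112 [322.9866 235.8728][ 73.4129 223.1965] [572.1329 223.7561]
0.4 0.162 [323.0341 332.7325]0.4 0.112 [323.1082 235.0876][ 45.0667 221.0204] [600.5991 221.648 ]
[[ 0.1601 -0.9394 -0.303   0.5814]
 [-0.9871 -0.1521 -0.05    0.0775]
 [ 0.0009  0.3071 -0.9517  0.2451]
 [ 0.      0.      0.      1.    ]]
[322.3183 287.6889]
[322.3063 304.5617]
[322.2895 328.0301]
```

```bash

python3 -m jog '[[[-0.016,0,0],[0,0,0]],[[-0.016,0,0],[0,0,0]],[[-0.016,0,0.02],[0,0,0]],[[-0.016,0,0.045],[0,0,0]],[[-0.016,0,0.066],[0,0,0]]]' 0.4
python3 -m jog '[[[0,0,0],[0,0,0]],[[0,0,0],[0,0,0]]]' 0.3
python3 -c "
from h import *
where()
a=snap('wrist','w6.png')['image'];b=snap('scene','s6.png')['image']
u=proj('s6.png',rack((-.067,0,.026)));print(u)
o=ctrl.get_obs();T=R.from_rotvec(o['tool_rot']).as_matrix()
for p in((-.082,0,.034),(-.067,0,.034),(-.067,0,.026)):print(proj('w6.png',rack(p)))
for d in (0,-.019,-.04): print(proj('w6.png',o['tool_pos']+T@[0,0,d]),proj('w6.png',o['tool_pos']+T@[0.011,0,d]))
x,y=u.astype(int);x=np.clip(x,66,573);y=np.clip(y,75,404)
c=cv2.resize(b[y-75:y+75,x-66:x+67],(532,600));w=cv2.resize(a[200:400,260:380],(268,447));w=np.vstack([w,np.zeros((153,268,3),np.uint8)])
cv2.imwrite('pics/c6.png',np.hstack([c,w]))"
```

```text
t: 8.75
tool_pos: [0.4864, 0.0624, 0.005]
tool_rot: [-3.131, -0.255, 0.001]
contact_force: [0.4, -0.2, -0.5]
opening: 0.0343
grip_force: 0.0
t: 8.95
tool_pos: [0.4863, 0.0624, 0.0061]
tool_rot: [-3.131, -0.255, 0.002]
contact_force: [0.5, 1.5, -0.4]
opening: 0.0256
grip_force: 0.0
rack TCP -0.0690891059525178 0.0007714867210197561 0.006061543291248493 f [ 0.4808  1.4622 -0.4145] open 0.025623370928293608 0.0
[287.2007 241.5972]
[323.7358 339.1728]
[323.8185 310.4249]
[323.7566 302.2389]
[322.6517 287.2167] [322.6209 267.7182]
[322.6571 304.252 ] [322.623  282.9486]
[322.6647 327.985 ] [322.6259 304.2736]
```

View pics/c6.png

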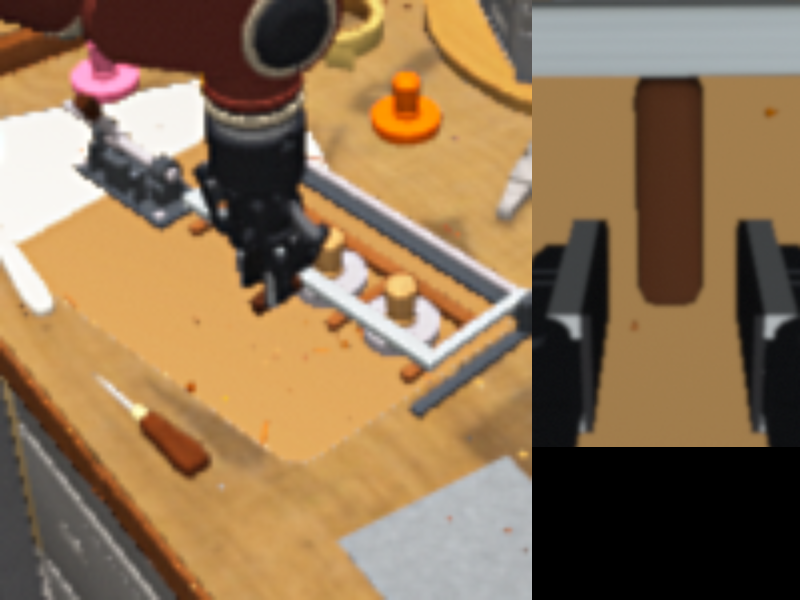

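```bash

python3 -m jog '[[[0.004,0,0],[0,0,0]],[[0.004,0,0],[0,0,0]],[[0.004,0,0],[0,0,0]],[[0.004,0,0],[0,0,0]]]' 0.0 50
python3 -c "
from h import *
where()"
```

```text
t: 9.45
tool_pos: [0.4912, 0.063, 0.0071]
tool_rot: [3.131, 0.255, 0.003]
contact_force: [0.6, -0.1, 3.0]
opening: 0.0001
grip_force: 1.2
rack TCP -0.06415704798444767 0.0005818848241722768 0.00710259406422329 f [ 0.5787 -0.1462  2.982 ] open 0.00010097106467208071 1.2198387552484746
```

```bash

python3 -c "
from h import *
a=np.load('pics/w6.png.npz');print(a['k']);fx,fy,cx,cy=a['k'];Z=.0256/59*fx;print('depth',Z)
m=np.array(optics.get_image('wrist')['mount']);print(m)
print(m@[0,(298.5-cy)/fy*Z,Z,1]);print(m@[0,(392-cy)/fy*(.0256/ ((744-603)/2.235)*fx),(.0256/((744-603)/2.235)*fx),1])
o=ctrl.get_obs();print(o['q'],o['tool_pos'],o['effort'])
"
```

```text
[350.1092 350.1092 322.4355 246.5287]
depth 0.15191180821065223
[[-0.0016 -0.9504 -0.3109  0.0788]
 [ 1.     -0.0016 -0.0003  0.0002]
 [-0.0002 -0.3109  0.9504 -0.1696]
 [ 0.      0.      0.      1.    ]]
[ 0.0102  0.0002 -0.0322  1.    ]
[-0.0215  0.0001 -0.0529  1.    ]
[-0.0228 -0.0449  2.0637  0.      1.121   1.3856] [0.4912 0.063  0.0071] [ -0.0355 -28.0044 -29.7093  -0.0404   0.1433  -0.    ]
```

```bash

python3 -m jog '[[[-0.002,0,-0.015],[0,0,0]],[[-0.002,0,-0.015],[0,0,0]],[[-0.002,0,-0.015],[0,0,0]]]' 0.4
python3 -m jog '[[[0,0,0.008],[0,0,0]],[[0,0,0.015],[0,0,0]],[[0,0,0.018],[0,0,0]]]'
python3 -m jog '[[[0,0,0.003],[0,0,0]],[[0,0,0.006],[0,0,0]],[[0,0,0.006],[0,0,0]]]'
python3 -c "
from h import *
where()"
```

```text
t: 9.8
tool_pos: [0.4885, 0.0627, 0.0213]
tool_rot: [3.131, 0.255, 0.001]
contact_force: [-0.3, 0.4, 0.0]
opening: 0.0342
grip_force: 0.0
t: 10.1
tool_pos: [0.487, 0.0627, 0.0013]
tool_rot: [-3.131, -0.255, 0.005]
contact_force: [-0.3, -0.1, 0.6]
opening: 0.0342
grip_force: 0.0
t: 10.4
tool_pos: [0.488, 0.0627, -0.0033]
tool_rot: [-3.131, -0.255, 0.002]
contact_force: [0.5, 1.0, -0.3]
opening: 0.0344
grip_force: 0.0
rack TCP -0.06735220881629624 0.0007897570713596633 -0.0032714207505898096 f [ 0.4983  0.9579 -0.2507] open 0.03438804001553092 0.0
```

```bash

python3 -m jog '[[[0,0,0.003],[0,0,0]],[[0,0,0.006],[0,0,0]],[[0,0,0.006],[0,0,0]]]'
python3 -m jog '[[[0,0,0.002],[0,0,0]],[[0,0,0.004],[0,0,0]],[[0,0,0.004],[0,0,0]]]'
python3 -m jog '[[[0,0,0],[0,0,0]],[[0,0,0],[0,0,0]],[[0,0,0],[0,0,0]],[[0,0,0],[0,0,0]]]' 0 30
python3 -c "
from h import *
where()"
```

```text
t: 10.7
tool_pos: [0.4881, 0.0627, -0.0091]
tool_rot: [-3.131, -0.255, 0.001]
contact_force: [-0.0, 0.3, -0.5]
opening: 0.0345
grip_force: 0.0
t: 11.0
tool_pos: [0.4881, 0.0627, -0.013]
tool_rot: [-3.131, -0.255, 0.001]
contact_force: [-0.3, -0.4, -0.1]
opening: 0.0339
grip_force: 0.0
t: 11.4
tool_pos: [0.4884, 0.0632, -0.0126]
tool_rot: [-3.13, -0.255, 0.0]
contact_force: [-2.0, 4.5, 2.1]
opening: 0.0133
grip_force: 32.7
rack TCP -0.0669376181073633 0.001239126012131211 -0.012553616832083142 f [-1.9572  4.504   2.1278] open 0.013254926887962122 32.748640179634094
```

```bash

python3 -m jog '[[[0.0002,0,-0.007],[0,0,0]],[[0.0007,0,-0.0147],[0,0,0]],[[0.0016,0,-0.022],[0,0,0]],[[0.0029,0,-0.0292],[0,0,0]],[[0.0046,0,-0.0364],[0,0,0]]]' 0 60
python3 -m jog '[[[0.002,0,-0.007],[0,0,0]],[[0.0045,0,-0.0139],[0,0,0]],[[0.0070,0,-0.0208],[0,0,0]],[[0.0100,0,-0.0275],[0,0,0]],[[0.0134,0,-0.0341],[0,0,0]]]'
python3 -c "
from h import *
where()"
```

```text
t: 11.9
tool_pos: [0.4935, 0.0641, 0.0231]
tool_rot: [-3.13, -0.255, -0.003]
contact_force: [8.2, 5.8, -9.8]
opening: 0.0125
grip_force: 59.7
t: 12.4
tool_pos: [0.5061, 0.0662, 0.0562]
tool_rot: [-3.13, -0.254, -0.001]
contact_force: [7.6, 4.9, -11.9]
opening: 0.0125
grip_force: 58.5
rack TCP -0.04895640171146614 0.0013867637639404934 0.05619314605764752 f [  7.5942   4.8729 -11.9123] open 0.012514820562303004 58.53784918785095
```

```bash

python3 -m jog '[[[0.0077,0,-0.0125],[0,0,0]],[[0.0166,0,-0.0242],[0,0,0]],[[0.0266,0,-0.0349],[0,0,0]],[[0.0376,0,-0.0446],[0,0,0]],[[0.0496,0,-0.0532],[0,0,0]]]'
python3 -m jog '[[[0.0127,0,-0.0073],[0,0,0]],[[0.0261,0,-0.0133],[0,0,0]],[[0.0401,0,-0.0179],[0,0,0]],[[0.0544,0,-0.0212],[0,0,0]],[[0.0690,0,-0.0229],[0,0,0]]]'
python3 -m jog '[[[0.007,0,-0.0003],[0,0,0]],[[0.0147,0,-0.0003],[0,0,0]],[[0.0147,0,-0.0003],[0,0,0]],[[0.0147,0,-0.0003],[0,0,0]]]'
python3 -c "
from h import *
where()"
```

```text
t: 12.9
tool_pos: [0.5522, 0.0741, 0.1082]
tool_rot: [-3.13, -0.255, 0.013]
contact_force: [-1.0, 3.1, -7.8]
opening: 0.0133
grip_force: 38.6
t: 13.4
tool_pos: [0.6202, 0.0856, 0.1316]
tool_rot: [-3.129, -0.255, 0.014]
contact_force: [-6.3, 3.8, -1.3]
opening: 0.0125
grip_force: 58.4
t: 13.8
tool_pos: [0.636, 0.0883, 0.1322]
tool_rot: [-3.129, -0.255, 0.008]
contact_force: [-1.0, 5.3, -3.3]
opening: 0.012
grip_force: 58.5
rack TCP 0.08280082527152134 0.002576555160374635 0.13221386442970828 f [-0.9989  5.3346 -3.2928] open 0.011980044961646025 58.48676025867462
```

```bash

python3 -m jog '[[[0,0,0],[0,0,0]],[[0,0,0],[0,0,0]],[[0,0,-0.02],[0,0,0]],[[0,0,-0.04],[0,0,0]],[[0,0,-0.06],[0,0,0]]]' 0.5
python3 -m jog '[[[-0.045,0.017,0],[0,0,0]],[[-0.09,0.034,0],[0,0,0]],[[-0.135,0.051,0],[0,0,0]],[[-0.17,0.064,0],[0,0,0]],[[-0.17,0.064,0],[0,0,0]]]'
python3 -m jog '[[[0,0,0],[0,0,0]],[[0,0,0],[0,0,0]]]'
python3 -c "
from h import *
where();snap('wrist','w7.png')"
```

```text
t: 14.3
tool_pos: [0.6381, 0.0865, 0.1955]
tool_rot: [3.13, 0.254, 0.002]
contact_force: [0.4, -0.4, 0.7]
opening: 0.0429
grip_force: 0.0
t: 14.8
tool_pos: [0.4778, -0.0054, 0.1944]
tool_rot: [3.13, 0.25, 0.001]
contact_force: [1.0, -0.1, 0.1]
opening: 0.0425
grip_force: 0.0
t: 15.0
tool_pos: [0.4814, -0.0036, 0.1951]
tool_rot: [3.131, 0.255, 0.003]
contact_force: [0.1, 0.8, 0.3]
opening: 0.0427
grip_force: 0.0
rack TCP -0.08443476239903483 -0.06360707467707762 0.19509191005060963 f [0.1297 0.8311 0.2527] open 0.04274805735378702 0.0
```

View pics/w7.png

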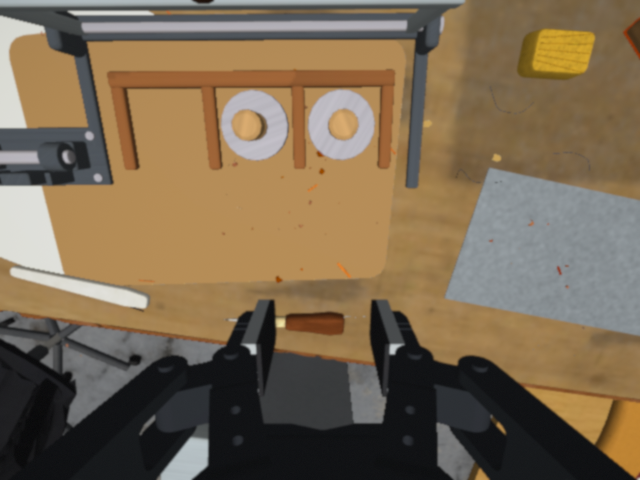

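```bash
cat >> h.py <<'E'
def unrack(p):
    s=np.load('rack.npy');d=np.array(p)-[s[0],s[1],0];c,n=np.cos(s[2]),np.sin(s[2]);return np.array([c*d[0]+n*d[1],-n*d[0]+c*d[1],d[2]])
E
python3 -c "
from h import *
for uv,z in [((254.5,125),.014),((341.5,124.5),.014),((247,125),.054),((343,124),.054)]: print(unrack(pix('w7.png',uv,z)))
for uv in [(489,168),(446,298)]: print(pix('w7.png',uv,0))
for p in [(-.04,.126,.012),(-.04,-.126,.012)]: print(proj('w7.png',rack(p)))
where()"
```

```text
[0.0009 0.0005 0.014 ]
[ 0.0015 -0.0818  0.014 ]
[ 0.0001 -0.0005  0.054 ]
[ 0.001 -0.081  0.054]
[ 0.5523 -0.1648  0.    ]
[ 0.4031 -0.1607  0.    ]
[130.2084 168.6791]
[385.2898 169.0112]
rack TCP -0.08440324202352373 -0.06339680248362752 0.19484999982535706 f [ 0.3019  0.3323 -0.1103] open 0.04267033684216309 0.0
```

```bash

python3 -m jog '[[[0.04,0.018,0.02],[0,0,0]],[[0.0855,0.018,0.05],[0,0,0]],[[0.0855,0.018,0.09],[0,0,0]],[[0.0855,0.018,0.12],[0,0,0]],[[0.0855,0.018,0.14],[0,0,0]]]'
python3 -m jog '[[[0,0,0],[0,0,0]],[[0,0,0.02],[0,0,0]],[[0,0,0.04],[0,0,0]],[[0,0,0.055],[0,0,0]],[[0,0,0.055],[0,0,0]]]'
python3 -c "
from h import *
where()"
```

```text
t: 15.55
tool_pos: [0.5669, -0.0065, 0.0504]
tool_rot: [-3.13, -0.257, 0.008]
contact_force: [-0.2, -0.5, 0.0]
opening: 0.0427
grip_force: 0.0
t: 16.05
tool_pos: [0.5666, -0.007, -0.0023]
tool_rot: [-3.131, -0.255, 0.005]
contact_force: [-1.1, -0.2, 0.5]
opening: 0.0428
grip_force: 0.0
rack TCP -0.0007969463929713982 -0.08054824428652468 -0.002325010640122846 f [-1.051  -0.2073  0.5055] open 0.042792293225884 0.0
```

```bash

python3 -m jog '[[[0,0,0],[0,0,0]],[[0,0,0],[0,0,0]],[[0,0,0],[0,0,0]],[[0,0,0],[0,0,0]]]' 0 50
python3 -m jog '[[[-0.01,0,0],[0,0,0]],[[-0.03,0,0],[0,0,0]],[[-0.05,0,0],[0,0,0]],[[-0.07,0,0],[0,0,0]],[[-0.09,0,0],[0,0,0]]]' 
python3 -m jog '[[[-0.015,0,0],[0,0,0]],[[-0.02,0,0],[0,0,0]],[[-0.02,0,0],[0,0,0]]]' 
python3 -c "
from h import *
where();go((.473,-.358,-.002),1)"
```

```text
t: 16.45
tool_pos: [0.5687, -0.0074, 0.0005]
tool_rot: [3.131, 0.255, 0.004]
contact_force: [-0.4, 0.8, 2.3]
opening: 0.0241
grip_force: 49.6
t: 16.95
tool_pos: [0.4792, -0.0223, 0.0004]
tool_rot: [3.13, 0.254, 0.006]
contact_force: [2.9, 0.4, 4.5]
opening: 0.0242
grip_force: 49.9
t: 17.25
tool_pos: [0.4588, -0.0257, 0.0004]
tool_rot: [3.13, 0.254, 0.001]
contact_force: [-4.5, -0.3, 8.5]
opening: 0.0242
grip_force: 50.5
rack TCP -0.11027904428983919 -0.081841949788979 0.0003816458472090181 f [-4.5317 -0.3115  8.4865] open 0.024226402830742032 50.50116240978241
shift [-0.0396  0.3303  0.0027] turn [ 0.0009 -0.0003  0.0027] t 17.25 f [-4.5317 -0.3115  8.4865] open 0.024226402830742032 50.50116240978241
```

```bash

python3 -m jog '[[[-0.002,0.015,-0.001],[0,0,0]],[[-0.005,0.04,-0.001],[0,0,0]],[[-0.008,0.07,-0.001],[0,0,0]],[[-0.012,0.10,-0.001],[0,0,0]],[[-0.0165,0.13,-0.001],[0,0,0]]]' 
python3 -m jog '[[[-0.0033,0.03,0],[0,0,0]],[[-0.0066,0.06,0],[0,0,0]],[[-0.01,0.09,0],[0,0,0]],[[-0.0135,0.12,0],[0,0,0]],[[-0.0165,0.15,0],[0,0,0]]]' 
python3 -m jog '[[[-0.0033,0.025,0],[0,0,0]],[[-0.0066,0.045,0],[0,0,0]],[[-0.0066,0.05,0],[0,0,0]],[[-0.0066,0.05,0],[0,0,0]],[[-0.0066,0.05,0],[0,0,0]]]' 
python3 -c "
from h import *
where();go((.473,-.358,-.002),1)"
```

```text
t: 17.75
tool_pos: [0.4636, -0.1564, 0.0005]
tool_rot: [-3.129, -0.255, 0.0]
contact_force: [0.9, 3.8, 3.6]
opening: 0.0241
grip_force: 50.2
t: 18.25
tool_pos: [0.4715, -0.3069, 0.0005]
tool_rot: [-3.128, -0.254, 0.001]
contact_force: [-0.5, 4.5, 6.8]
opening: 0.0244
grip_force: 50.3
t: 18.75
tool_pos: [0.4733, -0.3578, 0.0005]
tool_rot: [3.129, 0.255, -0.0]
contact_force: [0.1, -3.9, 2.9]
opening: 0.0247
grip_force: 50.1
rack TCP -0.14869540587689128 -0.41210537338853975 0.0004838297167324146 f [ 0.1278 -3.8873  2.9323] open 0.024650805045493107 50.11009097099304
shift [-0.0003  0.0001  0.0025] turn [0.0019 0.0003 0.0033] t 18.75 f [ 0.1278 -3.8873  2.9323] open 0.024650805045493107 50.11009097099304
```

```bash

python3 -m jog '[[[0,0,0],[0,0,0]],[[0,0,0],[0,0,0]],[[0,0,-0.02],[0,0,0.003]],[[0,0,-0.06],[0,0,0.003]],[[0,0,-0.10],[0,0,0.003]]]' 0.5
python3 -m jog '[[[0.0,-0.048,0],[0,0,0]],[[0.0,-0.096,0],[0,0,0]],[[0,-0.144,0],[0,0,0]],[[0,-0.192,0],[0,0,0]],[[0,-0.24,0],[0,0,0]]]' 
python3 -m jog '[[[0.03,-0.035,0],[0,0,0]],[[0.06,-0.07,0],[0,0,0]],[[0.09,-0.105,0],[0,0,0]],[[0.12,-0.14,0],[0,0,0]],[[0.149,-0.172,0],[0,0,0]]]' 
python3 -m jog '[[[0,0,0],[0,0,0]],[[0,0,0],[0,0,0]]]'
python3 -c "
from h import *
where();snap('wrist','w8.png');snap('top','t8.png')
go((.0005,0,0))"
```

```text
t: 19.25
tool_pos: [0.4724, -0.3554, 0.0994]
tool_rot: [-3.128, -0.251, 0.004]
contact_force: [0.6, -0.4, 0.4]
opening: 0.0427
grip_force: 0.0
t: 19.75
tool_pos: [0.4341, -0.1178, 0.0995]
tool_rot: [-3.131, -0.25, 0.001]
contact_force: [1.0, 0.8, 0.1]
opening: 0.0431
grip_force: 0.0
t: 20.25
tool_pos: [0.5549, 0.0759, 0.0996]
tool_rot: [-3.131, -0.252, 0.001]
contact_force: [0.7, -1.3, 0.3]
opening: 0.0427
grip_force: 0.0
t: 20.45
tool_pos: [0.5543, 0.0743, 0.0993]
tool_rot: [-3.131, -0.254, 0.003]
contact_force: [-0.2, 0.1, 0.4]
opening: 0.0428
grip_force: 0.0
rack TCP -8.646708346588542e-05 0.001697612196127813 0.09933857849134789 f [-0.156   0.1283  0.3582] open 0.042842749478832924 0.0
shift [0.0012 0.0003 0.0995] turn [-0.0001  0.0015 -0.0003] t 20.55 f [-0.0336  0.1932  0.2889] open 0.04300080551177721 0.0
```

View pics/w8.png

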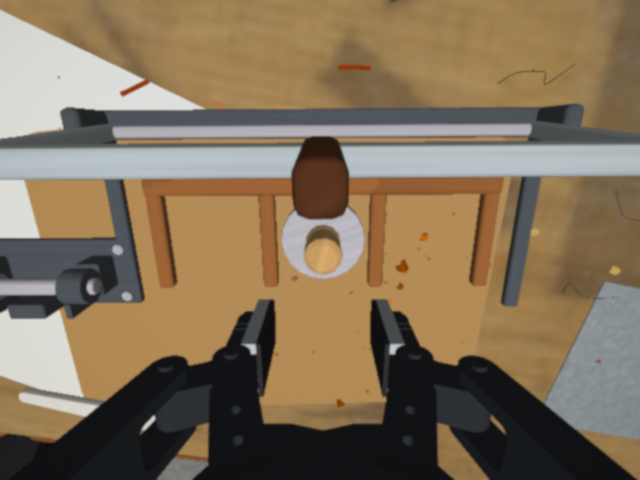

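```bash

python3 -m jog '[[[0.001,0.001,0.02],[0,0,0]],[[0.001,0.001,0.04],[0,0,0]],[[0.001,0.001,0.055],[0,0,0]],[[0.001,0.001,0.07],[0,0,0]]]'
python3 -m jog '[[[0,0,0.012],[0,0,0]],[[0,0,0.022],[0,0,0]],[[0,0,0.028],[0,0,0]],[[0,0,0.028],[0,0,0]]]'
python3 -c "
from h import *
where()"
```

```text
t: 20.95
tool_pos: [0.5556, 0.0714, 0.0293]
tool_rot: [3.132, 0.248, -0.0]
contact_force: [-0.3, -0.3, -0.2]
opening: 0.0427
grip_force: 0.0
t: 21.35
tool_pos: [0.5556, 0.0724, 0.0013]
tool_rot: [-3.131, -0.25, 0.002]
contact_force: [-0.1, 0.2, 1.4]
opening: 0.0425
grip_force: 0.0
rack TCP 0.0008954072256703533 -0.00041427461966031726 0.0012789505239528473 f [-0.0606  0.1653  1.4094] open 0.04250074846635744 0.0
```

```bash

python3 -m jog '[[[0,0,0],[0,0,0]],[[0,0,0],[0,0,0]],[[0,0,0],[0,0,0]],[[0,0,0],[0,0,0]]]' 0 50
python3 -m jog '[[[-0.01,0,0],[0,0,0]],[[-0.03,0,0],[0,0,0]],[[-0.05,0,0],[0,0,0]],[[-0.07,0,0],[0,0,0]],[[-0.09,0,0],[0,0,0]]]' 
python3 -m jog '[[[-0.015,0,0],[0,0,0]],[[-0.02,0,0],[0,0,0]],[[-0.02,0,0],[0,0,0]]]' 
python3 -c "
from h import *
where();go((.475,-.249,-.002),1)"
```

```text
t: 21.75
tool_pos: [0.557, 0.0725, 0.0031]
tool_rot: [-3.132, -0.25, -0.003]
contact_force: [1.0, 1.1, 1.7]
opening: 0.0242
grip_force: 49.6
t: 22.25
tool_pos: [0.4674, 0.0579, 0.003]
tool_rot: [3.131, 0.25, 0.005]
contact_force: [3.7, 0.2, 4.0]
opening: 0.0247
grip_force: 49.6
t: 22.55
tool_pos: [0.447, 0.0546, 0.003]
tool_rot: [3.131, 0.25, -0.001]
contact_force: [-3.7, -1.0, 7.3]
opening: 0.0247
grip_force: 50.2
rack TCP -0.10918134263987919 -0.0007102380218557136 0.0029992488315944005 f [-3.7481 -0.9845  7.3483] open 0.024712660849448 50.21949291229248
shift [-0.0205  0.3042  0.0051] turn [ 0.0004  0.0004 -0.0001] t 22.55 f [-3.7481 -0.9845  7.3483] open 0.024712660849448 50.21949291229248
```

```bash

python3 -m jog '[[[-0.001,0.015,-0.001],[0,0,0]],[[-0.003,0.04,-0.001],[0,0,0]],[[-0.005,0.07,-0.001],[0,0,0]],[[-0.007,0.10,-0.001],[0,0,0]],[[-0.009,0.13,-0.001],[0,0,0]]]' 
python3 -m jog '[[[-0.002,0.03,0],[0,0,0]],[[-0.004,0.06,0],[0,0,0]],[[-0.006,0.09,0],[0,0,0]],[[-0.008,0.12,0],[0,0,0]],[[-0.01,0.145,0],[0,0,0]]]' 
python3 -m jog '[[[-0.0015,0.02,0],[0,0,0]],[[-0.0015,0.029,0],[0,0,0]],[[-0.0015,0.029,0],[0,0,0]],[[-0.0015,0.029,0],[0,0,0]],[[-0.0015,0.029,0],[0,0,0]]]' 
python3 -c "
from h import *
where();go((.475,-.249,-.002),1)"
```

```text
t: 23.05
tool_pos: [0.4589, -0.0753, 0.003]
tool_rot: [-3.13, -0.25, 0.002]
contact_force: [1.5, 2.4, 3.0]
opening: 0.0241
grip_force: 49.9
t: 23.55
tool_pos: [0.4721, -0.2202, 0.003]
tool_rot: [-3.13, -0.249, 0.002]
contact_force: [0.1, 4.4, 5.1]
opening: 0.0244
grip_force: 49.9
t: 24.05
tool_pos: [0.4755, -0.248, 0.0031]
tool_rot: [3.131, 0.251, -0.0]
contact_force: [0.4, -1.4, 0.6]
opening: 0.0243
grip_force: 49.9
rack TCP -0.12902690726415966 -0.3040170214750822 0.003057073995845691 f [ 0.3875 -1.3593  0.5825] open 0.024285864945278016 49.94951605796814
shift [-0.0007  0.0009  0.0051] turn [0.0004 0.0002 0.0008] t 24.05 f [ 0.3875 -1.3593  0.5825] open 0.024285864945278016 49.94951605796814
```

```bash

python3 -m jog '[[[0,0,0],[0,0,0]],[[0,0,0],[0,0,0]],[[0,0,-0.02],[0,0,0]],[[0,0,-0.06],[0,0,0]],[[0,0,-0.10],[0,0,0]]]' 0.5
python3 -m jog '[[[-0.03,0.03,-0.04],[0,0,0]],[[-0.05,0.05,-0.07],[0,0,0]],[[-0.05,0.05,-0.1],[0,0,0]],[[-0.05,0.05,-0.10],[0,0,0]],[[-0.05,0.05,-0.10],[0,0,0]]]' 
python3 -c "
from h import *
snap('wrist','w9.png');where()"
```

```text
t: 24.55
tool_pos: [0.4745, -0.2473, 0.103]
tool_rot: [-3.129, -0.251, 0.004]
contact_force: [0.8, -0.8, -0.5]
opening: 0.043
grip_force: 0.0
t: 25.05
tool_pos: [0.4343, -0.3057, 0.2037]
tool_rot: [3.131, 0.25, 0.002]
contact_force: [0.2, 0.1, -1.0]
opening: 0.0425
grip_force: 0.0
rack TCP -0.17922714047661298 -0.35369701409407317 0.20214531302168698 f [-0.1546  0.7554 -0.1559] open 0.04284060515412273 0.0
```

View pics/w9.png

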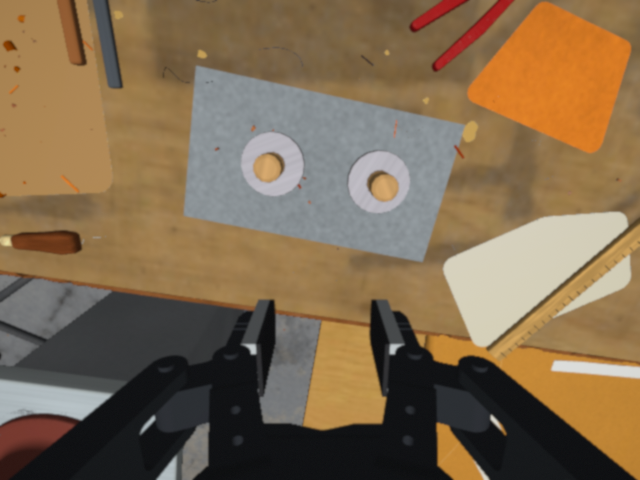

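```bash

python3 -m jog '[[[0.026,-0.036,0],[0,0,0]],[[0.052,-0.071,0],[0,0,0]],[[0.078,-0.107,0],[0,0,0]],[[0.104,-0.142,0],[0,0,0]],[[0.13,-0.178,0],[0,0,0]]]'
python3 -m jog '[[[0.026,-0.036,0],[0,0,0]],[[0.052,-0.071,0],[0,0,0]],[[0.078,-0.107,0],[0,0,0]],[[0.104,-0.142,0],[0,0,0]],[[0.132,-0.178,0],[0,0,0]]]'
python3 -m jog '[[[0,0,0],[0,0,0]],[[0,0,0],[0,0,0]]]'
python3 -c "
from h import *
d=snap('wrist','w10.png');where();go((.083,.001,.132))
hsv=cv2.cvtColor(d['image'],cv2.COLOR_BGR2HSV)
for p in [(.084,0,.187),(.084,0,.14)]: print(proj('w10.png',rack(p)))"
```

```text
t: 25.6
tool_pos: [0.5337, -0.1067, 0.2006]
tool_rot: [-3.13, -0.251, 0.006]
contact_force: [0.7, -0.4, 0.6]
opening: 0.0427
grip_force: 0.0
t: 26.1
tool_pos: [0.6353, 0.0897, 0.2002]
tool_rot: [-3.131, -0.252, 0.007]
contact_force: [-0.3, -0.3, -0.0]
opening: 0.0428
grip_force: 0.0
t: 26.3
tool_pos: [0.6351, 0.0887, 0.2002]
tool_rot: [3.131, 0.255, -0.008]
contact_force: [-0.3, -0.8, -0.2]
opening: 0.0429
grip_force: 0.0
rack TCP 0.08178802118692827 0.0021176718149403424 0.20080626608533128 f [-0.3095 -0.8295 -0.5191] open 0.04265074502144681 0.0
shift [0.0015 0.0011 0.0688] turn [-0.0002  0.004   0.0012] t 26.35 f [-0.3095 -0.8295 -0.5191] open 0.04265074502144681 0.0
[327.7361 275.0311]
[326.7727 248.3441]
```

```bash

python3 -m jog '[[[0.001,0.001,0.02],[0,0,0]],[[0.001,0.001,0.045],[0,0,0]],[[0.001,0.001,0.06],[0,0,0]],[[0.001,0.001,0.069],[0,0,0]],[[0.001,0.001,0.069],[0,0,0]]]'
python3 -m jog '[[[0,0,0],[0,0,0]],[[0,0,0],[0,0,0]],[[0,0,0],[0,0,0]],[[0,0,0],[0,0,0]]]' 0 60
python3 -c "
from h import *
where()"
```

```text
t: 26.85
tool_pos: [0.6362, 0.0858, 0.1323]
tool_rot: [-3.132, -0.249, 0.005]
contact_force: [-0.1, 0.3, 0.9]
opening: 0.0428
grip_force: 0.0
t: 27.25
tool_pos: [0.638, 0.0885, 0.136]
tool_rot: [-3.128, -0.251, -0.003]
contact_force: [-1.3, 5.3, 1.0]
opening: 0.0107
grip_force: 58.5
rack TCP 0.08477718392993712 0.0024737306361049 0.13599195285612387 f [-1.3238  5.2773  1.0417] open 0.010724865571574368 58.4749174118042
```

```bash

python3 -m jog '[[[-0.0147,0,0.0003],[0,0,0]],[[-0.0293,0,0.002],[0,0,0]],[[-0.0436,0,0.0053],[0,0,0]],[[-0.0576,0,0.0099],[0,0,0]],[[-0.0710,0,0.0159],[0,0,0]]]'
python3 -c "
from h import *
where()"
```

```text
t: 27.75
tool_pos: [0.5688, 0.0767, 0.1158]
tool_rot: [-3.129, -0.25, -0.011]
contact_force: [16.9, 5.6, -25.7]
opening: 0.0069
grip_force: 58.1
rack TCP 0.014644224839975673 0.0017801205570797687 0.11577298576961365 f [ 16.9031   5.632  -25.7039] open 0.006948966950417105 58.14185857772827
```

```bash

python3 -m jog '[[[0,0,0],[0,0,0]],[[0,0,0],[0,0,0]],[[0.004,0,0.009],[0,0,0]],[[0.004,0,0.009],[0,0,0]]]' 0.4
python3 -c "
from h import *
where()"
python3 -m jog '[[[0,0,0],[0,0,0]],[[0,0,0],[0,0,0]],[[0,0,0],[0,0,0]],[[0,0,0],[0,0,0]]]' 0 60
python3 -c "
from h import *
where()"
```

```text
t: 28.15
tool_pos: [0.572, 0.0757, 0.1093]
tool_rot: [3.131, 0.25, 0.0]
contact_force: [0.2, 0.3, -1.0]
opening: 0.0343
grip_force: 0.0
rack TCP 0.01760835531877617 0.0003071286264611818 0.1092897571854057 f [ 0.192   0.3145 -1.0054] open 0.034264089350312193 0.0
t: 28.55
tool_pos: [0.572, 0.0756, 0.1099]
tool_rot: [3.131, 0.25, 0.002]
contact_force: [2.1, -1.4, 0.3]
opening: 0.0001
grip_force: 0.7
rack TCP 0.017596429545415144 0.0001524882756188486 0.10990544145892978 f [ 2.0521 -1.4402  0.3165] open 7.941226498600004e-05 0.7298551476560533
```

```bash

python3 -m jog '[[[0,0,-0.03],[0,0,0]],[[0,0,-0.06],[0,0,0]],[[0,0,-0.06],[0,0,0]],[[0,0,-0.06],[0,0,0]]]' 0.5
python3 -c "
from h import *
where();a=snap('wrist','w11.png')['image'];b=snap('scene','s11.png')['image']
u=proj('s11.png',rack((0.0,0,.1)));print(u)
x,y=u.astype(int)
c=cv2.resize(b[y-90:y+90,x-80:x+80],(400,450));w=cv2.resize(a,(400,300));w=np.vstack([w,np.zeros((150,400,3),np.uint8)])
cv2.imwrite('pics/c11.png',np.hstack([c,w]))
for t in (1.0,1.2,1.4,1.6): print(t,proj('w11.png',rack((.08-.162*np.cos(t),0,.026+.162*np.sin(t)))),proj('w11.png',rack((.08-.105*np.cos(t),0.1,.026+.105*np.sin(t)))))"
```

```text
t: 28.95
tool_pos: [0.5717, 0.0758, 0.1702]
tool_rot: [3.132, 0.25, 0.002]
contact_force: [-0.2, -0.4, -0.2]
opening: 0.0427
grip_force: 0.0
rack TCP 0.017382321844211818 0.0004209120653171981 0.17019063892468872 f [-0.2119 -0.4063 -0.1935] open 0.042669440785321734 0.0
[301.964  214.1764]
1.0 [322.9763 322.2466] [175.0529 245.7628]
1.2 [322.961  286.9886] [165.1735 222.348 ]
1.4 [322.9128 232.5573] [156.4692 191.9629]
1.6 [322.8273 160.4877] [149.9564 156.2828]
```

View pics/c11.png

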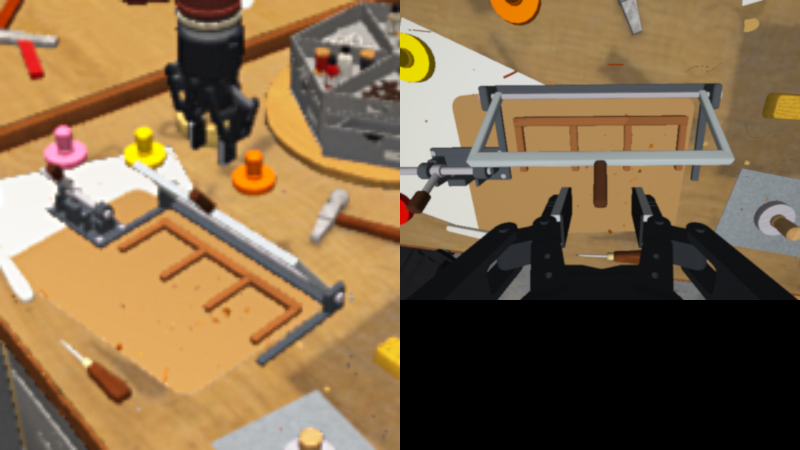

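```bash

python3 -m jog '[[[-0.029,0,0],[0,0,0]],[[-0.029,0,0],[0,0,0]],[[-0.029,0,0],[0,0,0]],[[-0.029,0,0.03],[0,0,0]],[[-0.029,0,0.03],[0,0,0]]]' 0
python3 -m jog '[[[-0.003,0,0.015],[0,0,0]],[[-0.006,0,0.029],[0,0,0]],[[-0.015,0,0.041],[0,0,0]],[[-0.0235,0,0.052],[0,0,0]],[[-0.0235,0,0.052],[0,0,0]]]'
python3 -c "
from h import *
where();d=snap('wrist','w12.png')"
```

```text
t: 29.55
tool_pos: [0.5403, 0.0712, 0.1351]
tool_rot: [-3.131, -0.25, 0.012]
contact_force: [-1.2, -0.0, -0.9]
opening: -0.0
grip_force: 0.0
t: 30.05
tool_pos: [0.5174, 0.0674, 0.085]
tool_rot: [-3.131, -0.25, 0.006]
contact_force: [-0.1, 0.4, -0.5]
opening: 0.0002
grip_force: 0.0
rack TCP -0.03765079761742607 0.0007429681968664755 0.0850231420699854 f [-0.0916  0.4456 -0.4646] open 0.00020390099824684027 0.0
```

```bash

python3 -m jog '[[[-0.007,0,0.013],[0,0,0]],[[-0.0134,0,0.026],[0,0,0]]]'
python3 -m jog '[[[-0.005,0,0.014],[0,0,0]],[[-0.008,0,0.027],[0,0,0]]]'
python3 -m jog '[[[-0.002,0,0.014],[0,0,0]],[[-0.003,0,0.028],[0,0,0]]]'
python3 -m jog '[[[0,0,0.002],[0,0,0]],[[0,0,0.005],[0,0,0]],[[0,0,0.005],[0,0,0]]]'
python3 -c "
from h import *
where()"
```

```text
t: 30.3
tool_pos: [0.5067, 0.0651, 0.0612]
tool_rot: [3.131, 0.25, 0.003]
contact_force: [1.9, -0.5, 0.5]
opening: 0.0001
grip_force: 0.6
t: 30.5
tool_pos: [0.4971, 0.064, 0.0325]
tool_rot: [-3.132, -0.25, 0.003]
contact_force: [-1.1, -0.0, 1.1]
opening: 0.0
grip_force: 0.6
t: 30.7
tool_pos: [0.4949, 0.0636, 0.0056]
tool_rot: [-3.131, -0.25, 0.002]
contact_force: [-22.6, -1.0, 91.8]
opening: -0.0004
grip_force: 50.2
t: 31.0
tool_pos: [0.4954, 0.0636, 0.0064]
tool_rot: [-3.132, -0.251, 0.009]
contact_force: [-21.8, -0.7, 43.0]
opening: 0.0001
grip_force: 21.5
rack TCP -0.059896162250656304 0.0005043074904774684 0.0064454027559955746 f [-21.8282  -0.6559  42.9942] open 5.3567678997866264e-05 21.540979497658554
```

```bash

python3 -m jog '[[[0,0,-0.03],[0,0,0]],[[0,0,-0.06],[0,0,0]],[[0,0,-0.09],[0,0,0]],[[0,0,-0.12],[0,0,0]],[[0,0,-0.14],[0,0,0]]]' 0.5
python3 -m jog '[[[-0.02,-0.048,0],[0,0,0]],[[-0.02,-0.096,0],[0,0,0]],[[-0.02,-0.144,0],[0,0,0]],[[-0.02,-0.18,0],[0,0,0]],[[-0.02,-0.18,0],[0,0,0]]]'
python3 -c "
from h import *
where();a=snap('wrist','w13.png')['image'];go((-.050,.241,.05))
cv2.imwrite('pics/w13b.png',a)
for p in [(-.04,.126,.012),(-.049,.24,.085),(-.082,0,.034),(-.067,0,.034),(-.025,.146,.03)]: print(p,proj('w13.png',rack(p)))"
```

```text
t: 31.5
tool_pos: [0.4964, 0.0637, 0.1428]
tool_rot: [-3.132, -0.25, -0.004]
contact_force: [-0.9, -0.0, -0.4]
opening: 0.0424
grip_force: 0.0
t: 32.0
tool_pos: [0.4459, 0.2416, 0.1402]
tool_rot: [-3.13, -0.258, 0.001]
contact_force: [0.2, -1.5, 0.1]
opening: 0.0427
grip_force: 0.0
rack TCP -0.0805119841636055 0.18410028531420747 0.14023904516365246 f [ 0.2379 -1.5228  0.0513] open 0.04272969483750589 0.0
shift [ 0.0307 -0.0587  0.0901] turn [0.0002 0.0011 0.0038] t 32.05 f [-0.3296 -0.5507 -0.7138] open 0.0427582819328154 0.0
(-0.04, 0.126, 0.012) [391.585  179.9762]
(-0.049, 0.24, 0.085) [236.7723 207.908 ]
(-0.082, 0, 0.034) [546.8944 235.7875]
(-0.067, 0, 0.034) [550.6794 217.9418]
(-0.025, 0.146, 0.03) [371.5078 163.4932]
```

View pics/w13b.png

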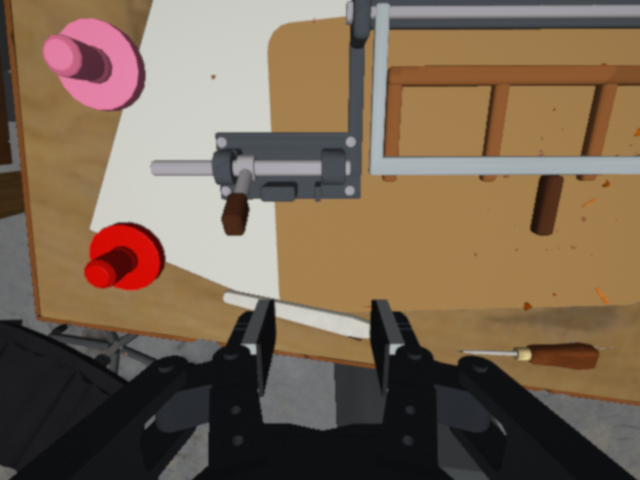

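```bash

python3 -m jog '[[[0.015,-0.03,0],[0,0,0.003]],[[0.03,-0.0587,0],[0,0,0.003]],[[0.03,-0.0587,0],[0,0,0.003]],[[0.03,-0.0587,0.025],[0,0,0.003]],[[0.03,-0.0587,0.05],[0,0,0.003]]]'
python3 -m jog '[[[0,0,0.02],[0,0,0]],[[0,0,0.035],[0,0,0]],[[0,0,0.043],[0,0,0]],[[0,0,0.043],[0,0,0]]]'
python3 -m jog '[[[0,0,0],[0,0,0]],[[0,0,0],[0,0,0]],[[0,0,0],[0,0,0]],[[0,0,0],[0,0,0]]]' 0 40
python3 -c "
from h import *
where()"
```

```text
t: 32.55
tool_pos: [0.4685, 0.2999, 0.091]
tool_rot: [-3.132, -0.244, -0.003]
contact_force: [-0.9, -0.8, -1.3]
opening: 0.043
grip_force: 0.0
t: 32.95
tool_pos: [0.4668, 0.2998, 0.047]
tool_rot: [3.131, 0.244, -0.003]
contact_force: [0.3, -0.3, -0.2]
opening: 0.0425
grip_force: 0.0
t: 33.35
tool_pos: [0.4683, 0.3014, 0.0498]
tool_rot: [-3.131, -0.246, -0.004]
contact_force: [0.0, 0.2, 4.3]
opening: 0.0133
grip_force: 43.6
rack TCP -0.04890395318412802 0.2395285507427113 0.04979647094208808 f [0.0286 0.171  4.3239] open 0.013327294214151084 43.61167252063751
```

```bash

python3 -m jog '[[[0,0.010,-0.001],[0,0,0]],[[0,0.020,-0.001],[0,0,0]],[[0,0.030,-0.001],[0,0,0]],[[0,0.038,-0.001],[0,0,0]],[[0,0.043,-0.001],[0,0,0]]]'
python3 -m jog '[[[0,0.002,0],[0,0,0]],[[0,0.002,0],[0,0,0]],[[0,0.002,0],[0,0,0]]]'
python3 -c "
from h import *
where()"
```

```text
t: 33.85
tool_pos: [0.4752, 0.2592, 0.0498]
tool_rot: [-3.127, -0.242, -0.004]
contact_force: [4.3, 16.8, -5.2]
opening: 0.0131
grip_force: 43.1
t: 34.15
tool_pos: [0.4751, 0.2593, 0.0498]
tool_rot: [-3.124, -0.243, -0.005]
contact_force: [3.4, 13.5, -4.1]
opening: 0.0129
grip_force: 42.9
rack TCP -0.04885360585699061 0.1969158489705306 0.04978648910508516 f [ 3.4455 13.4678 -4.1208] open 0.0129279274432657 42.94932425022125
```

```bash

python3 -m jog '[[[-0.0044,-0.001,0.0027],[0,0,0]],[[-0.0089,-0.001,0.0057],[0,0,0]],[[-0.0128,-0.001,0.0093],[0,0,0]],[[-0.0165,-0.001,0.0131],[0,0,0]],[[-0.0225,-0.001,0.0218],[0,0,0]]]'
python3 -m jog '[[[-0.0022,0,0.0048],[0,0,0]],[[-0.0041,0,0.0097],[0,0,0]],[[-0.0054,0,0.0149],[0,0,0]],[[-0.0062,0,0.0201],[0,0,0]],[[-0.0065,0,0.0254],[0,0,0]]]'
python3 -m jog '[[[0,0,0.002],[0,0,0]],[[0,0,0.002],[0,0,0]],[[0,0,0.002],[0,0,0]]]'
python3 -c "
from h import *
where()"
```

```text
t: 34.65
tool_pos: [0.4544, 0.2562, 0.0318]
tool_rot: [-3.126, -0.244, -0.008]
contact_force: [-4.1, 6.1, 12.9]
opening: 0.0131
grip_force: 48.9
t: 35.15
tool_pos: [0.4441, 0.2544, 0.0034]
tool_rot: [-3.128, -0.245, 0.006]
contact_force: [-9.6, 8.5, 10.5]
opening: 0.0129
grip_force: 53.6
t: 35.45
tool_pos: [0.4438, 0.2544, 0.0007]
tool_rot: [-3.128, -0.245, 0.006]
contact_force: [-6.7, 9.5, 6.5]
opening: 0.0132
grip_force: 53.4
rack TCP -0.08056446380690258 0.19701987924166006 0.0006847669522995342 f [-6.7357  9.5031  6.5262] open 0.013168368616236024 53.362916707992554
```

```bash

python3 -m jog '[[[0.001,0,0.002],[0,0,0]],[[0.001,0,0.004],[0,0,0]],[[0.001,0,0.004],[0,0,0]]]'
python3 -c "
from h import *
where()"
python3 -m jog '[[[0,0,0],[0,0,0]],[[0,0,0],[0,0,0]],[[-0.01,0,0],[0,0,0]],[[-0.03,0,-0.01],[0,0,0]],[[-0.03,0,-0.05],[0,0,0]]]' 0.5
python3 -m jog '[[[0,0,-0.05],[0,0,0]],[[0,0,-0.10],[0,0,0]],[[0,0,-0.12],[0,0,0]],[[0,0,-0.12],[0,0,0]],[[0,0,-0.12],[0,0,0]]]'
python3 - <<'E'
from h import *
where()
d=snap('wrist','w14.png')
for p in [(-.092,.196,.038),(-.064,.196,.04),(-.05,.196,.085),(-.082,0,.034)]: print(p,proj('w14.png',rack(p)))
hsv=cv2.cvtColor(d['image'],cv2.COLOR_BGR2HSV)
m=((hsv[...,2]<95)&(hsv[...,1]>110)&((hsv[...,0]<14)|(hsv[...,0]>170))).astype(np.uint8)
n,l,s,c=cv2.connectedComponentsWithStats(m)
print([(list(map(int,s[i])),c[i].round()) for i in range(1,n) if s[i][4]>120])
E
```

```text
t: 35.75
tool_pos: [0.4439, 0.2544, -0.0037]
tool_rot: [-3.128, -0.245, 0.009]
contact_force: [-9.2, 8.6, 6.7]
opening: 0.013
grip_force: 54.0
rack TCP -0.08047631587861379 0.19698462765746788 -0.003700303173203627 f [-9.2356  8.6223  6.6651] open 0.013016109764260946 54.011467695236206
t: 36.25
tool_pos: [0.4097, 0.2453, 0.0405]
tool_rot: [3.127, 0.245, -0.022]
contact_force: [0.7, 0.4, -0.2]
opening: 0.0428
grip_force: 0.0
t: 36.75
tool_pos: [0.4162, 0.2478, 0.1653]
tool_rot: [3.132, 0.245, -0.002]
contact_force: [-0.2, -0.4, -0.7]
opening: 0.0428
grip_force: 0.0
rack TCP -0.10885687426580855 0.19490593585906804 0.16528236661793694 f [-0.1965 -0.4222 -0.7401] open 0.04281425735324132 0.0
(-0.092, 0.196, 0.038) [320.7987 207.5777]
(-0.064, 0.196, 0.04) [320.5726 174.8665]
(-0.05, 0.196, 0.085) [320.1525 162.0632]
(-0.082, 0, 0.034) [548.0822 194.0556]
[([0, 0, 34, 136, 3124], array([14., 72.])), ([100, 12, 28, 35, 274], array([115.,  31.])), ([582, 47, 19, 68, 271], array([591.,  79.])), ([534, 136, 29, 58, 1146], array([547., 164.])), ([313, 180, 15, 31, 425], array([319., 195.])), ([155, 191, 27, 45, 135], array([174., 210.])), ([126, 213, 27, 28, 372], array([142., 224.])), ([533, 304, 64, 12, 386], array([563., 308.]))]
```

```bash

python3 - <<'E'
from h import *
for a in (0,.1,.25,.5): print(a,[proj('w14.png',rack((-.025-r*np.cos(a)+h*np.sin(a),.196,.038+r*np.sin(a)+h*np.cos(a)))) [1].round(1) for r,h in((.067,.005),(.039,.005),(.067,-.005))])
E
python3 -m jog '[[[0.0,0.048,0],[0,0,0]],[[0.0,0.096,0],[0,0,0]],[[0,0.144,0],[0,0,0]],[[0,0.192,0],[0,0,0]],[[0,0.24,0],[0,0,0]]]' 
python3 -m jog '[[[0.0,0.048,0],[0,0,0]],[[0.0,0.096,0],[0,0,0]],[[0,0.144,0],[0,0,0]],[[0,0.192,0],[0,0,0]],[[0,0.24,0],[0,0,0]]]'
python3 -m jog '[[[-0.03,0.02,-0.02],[0,0,0]],[[-0.03,0.04,-0.04],[0,0,0]],[[-0.03,0.04,-0.04],[0,0,0]]]'
python3 - <<'E'
from h import *
where()
d=snap('wrist','w15.png');im=d['image'];hsv=cv2.cvtColor(im,cv2.COLOR_BGR2HSV)
m=((hsv[...,0]>8)&(hsv[...,0]<22)&(hsv[...,1]>80)&(hsv[...,2]>170)).astype(np.uint8)
m=cv2.morphologyEx(m,cv2.MORPH_OPEN,np.ones((5,5)))
n,l,s,c=cv2.connectedComponentsWithStats(m)
th=-.036;Y=np.array([-np.sin(th),np.cos(th)]);X=np.array([np.cos(th),np.sin(th)])
for i in range(1,n):
    if 200<s[i][4]<3000:
        w=pix('w15.png',c[i],.05);e=w[:2]-[.4733,-.299];print(list(map(int,s[i])),c[i].round(),w,'sheet',e@X,e@Y)
E
```

```text
0 [np.float64(208.8), np.float64(175.3), np.float64(206.4)]
0.1 [np.float64(209.5), np.float64(175.0), np.float64(208.2)]
0.25 [np.float64(209.0), np.float64(173.6), np.float64(209.5)]
0.5 [np.float64(203.7), np.float64(168.6), np.float64(207.6)]
t: 37.3
tool_pos: [0.4525, 0.0096, 0.1631]
tool_rot: [-3.131, -0.246, 0.007]
contact_force: [0.9, 0.4, -0.5]
opening: 0.0427
grip_force: 0.0
t: 37.8
tool_pos: [0.49, -0.227, 0.1628]
tool_rot: [-3.129, -0.244, 0.007]
contact_force: [1.2, 0.4, 0.8]
opening: 0.0427
grip_force: 0.0
t: 38.1
tool_pos: [0.468, -0.2724, 0.206]
tool_rot: [3.132, 0.24, -0.0]
contact_force: [-0.8, -0.0, 0.8]
opening: 0.0428
grip_force: 0.0
rack TCP -0.1403475922778155 -0.3268698844912208 0.20597040236033065 f [-0.7902 -0.0284  0.772 ] open 0.04281259565702439 0.0
[112, 0, 11, 45, 249] [117.  21.] [ 0.6048 -0.0837  0.05  ] sheet 0.12365209821702594 0.2199367617188917
[385, 0, 30, 26, 506] [401.  10.] [ 0.647  -0.3089  0.05  ] sheet 0.17391638576492632 -0.00367692220879796
[0, 58, 12, 25, 244] [ 5. 71.] [0.5535 0.0106 0.05  ] sheet 0.0689679583078219 0.3123018504607199
[484, 160, 14, 18, 201] [490. 168.] [ 0.5377 -0.4169  0.05  ] sheet 0.06861723944678758 -0.11552002817092681
[286, 197, 25, 25, 501] [298. 209.] [ 0.4739 -0.2483  0.05  ] sheet -0.001251412779843124 0.05067643845051047
[399, 216, 25, 23, 473] [411. 227.] [ 0.4731 -0.3577  0.05  ] sheet 0.0018929993466833606 -0.05871113281597549
[437, 425, 50, 55, 1457] [456. 457.] [ 0.198  -0.4779  0.05  ] sheet -0.2687204138828381 -0.1887209601841753
```

```bash

python3 - <<'E'
from h import *
d=snap('scene','s15.png');im=d['image'];hsv=cv2.cvtColor(im,cv2.COLOR_BGR2HSV)
for a in (0,.25,.5): print(a,[proj('s15.png',rack((-.025-r*np.cos(a),.196,.038+r*np.sin(a)))).round(1) for r in(.067,.053,.039)])
print([proj('s15.png',rack((-x,0,.026))).round(1) for x in(.082,.057,.032)])
m=((hsv[...,2]<110)&(hsv[...,1]>100)&((hsv[...,0]<14)|(hsv[...,0]>170))).astype(np.uint8)
n,l,s,c=cv2.connectedComponentsWithStats(m)
print([(list(map(int,s[i])),c[i].round(1)) for i in range(1,n) if 12<s[i][4]<300 and 190<c[i][0]<340 and 150<c[i][1]<300])
E
```

```text
0 [array([242.7, 214.9]), array([246. , 213.1]), array([249.3, 211.3])]
0.25 [array([242.7, 210.8]), array([246. , 209.9]), array([249.3, 208.9])]
0.5 [array([243.6, 206.3]), array([246.8, 206.3]), array([249.8, 206.4])]
[array([283.7, 243.8]), array([289.5, 240.1]), array([295.3, 236.5])]
[([243, 209, 7, 7, 34], array([245.9, 211.9])), ([284, 235, 12, 10, 33], array([289.2, 240. ])), ([321, 237, 15, 10, 15], array([328. , 241.7])), ([256, 272, 17, 13, 34], array([264.4, 279.8]))]
```

```bash

python3 -m jog '[[[0,-0.048,0],[0,0,0]],[[0,-0.096,0],[0,0,0]],[[0,-0.144,0],[0,0,0]],[[0,-0.192,0],[0,0,0]],[[0,-0.24,0],[0,0,0]]]' 0
python3 -m jog '[[[0,-0.048,0],[0,0,0]],[[0,-0.096,0],[0,0,0]],[[0.02,-0.144,0],[0,0,0]],[[0.04,-0.192,0],[0,0,0]],[[0.06,-0.235,0],[0,0,0]]]'
python3 -m jog '[[[0,-0.045,0],[0,0,0]],[[0,-0.048,0.03],[0,0,0]],[[0,-0.048,0.07],[0,0,0]],[[0,-0.048,0.10],[0,0,0]],[[0,-0.048,0.10],[0,0,0]]]'
python3 -c "
from h import *
where();go((-.08,.196,.018))"
```

```text
t: 38.7
tool_pos: [0.4288, -0.0298, 0.2034]
tool_rot: [-3.13, -0.247, 0.005]
contact_force: [0.9, 0.5, 0.4]
opening: -0.0
grip_force: 0.0
t: 39.2
tool_pos: [0.4509, 0.2102, 0.2038]
tool_rot: [3.131, 0.25, -0.005]
contact_force: [1.1, -0.6, 1.2]
opening: 0.0
grip_force: 0.0
t: 39.7
tool_pos: [0.4393, 0.2536, 0.0984]
tool_rot: [3.128, 0.249, -0.022]
contact_force: [-0.6, 0.3, 0.3]
opening: 0.0002
grip_force: 0.0
rack TCP -0.08515183789527167 0.19694323168440386 0.09842887920283781 f [-0.5828  0.3458  0.3495] open 0.00019109684726401267 0.0
shift [0.0063 0.0007 0.0804] turn [ 0.0029  0.0141 -0.0008] t 39.7 f [-0.5828  0.3458  0.3495] open 0.00019109684726401267 0.0
```

```bash

python3 -m jog '[[[0.004,0.0005,0.02],[0,0,0]],[[0.004,0.0005,0.04],[0,0,0]],[[0.004,0.0005,0.06],[0,0,0]],[[0.004,0.0005,0.070],[0,0,0]],[[0.004,0.0005,0.070],[0,0,0]]]'
python3 -m jog '[[[0,0,0.004],[0,0,0]],[[0,0,0.007],[0,0,0]],[[0,0,0.008],[0,0,0]],[[0,0,0.008],[0,0,0]]]'
python3 -m jog '[[[0,0,0.001],[0,0,0]],[[0,0,0.002],[0,0,0]],[[0,0,0.002],[0,0,0]]]'
```

```text
t: 40.2
tool_pos: [0.4483, 0.2546, 0.035]
tool_rot: [3.131, 0.246, -0.004]
contact_force: [0.9, 0.2, -0.0]
opening: -0.0002
grip_force: 0.0
t: 40.6
tool_pos: [0.45, 0.2548, 0.0285]
tool_rot: [-3.132, -0.245, -0.001]
contact_force: [-0.4, -0.9, -0.9]
opening: 0.0004
grip_force: 0.0
t: 40.9
tool_pos: [0.4497, 0.2547, 0.026]
tool_rot: [3.132, 0.245, -0.0]
contact_force: [-1.1, 0.2, 0.1]
opening: -0.0001
grip_force: 0.0
```

```bash

python3 -m jog '[[[0,0,0.002],[0,0,0]],[[0,0,0.004],[0,0,0]],[[0,0,0.004],[0,0,0]]]'
python3 -m jog '[[[0,0,0.002],[0,0,0]],[[0,0,0.002],[0,0,0]]]'
python3 -m jog '[[[0,0,-0.03],[0,0,0]],[[0,0,-0.07],[0,0,0]],[[0,0,-0.11],[0,0,0]],[[-0.02,0,-0.14],[0,0,0]],[[-0.02,0,-0.14],[0,0,0]]]'
python3 -m jog '[[[0,0.048,0],[0,0,0]],[[0,0.096,0],[0,0,0]],[[0,0.144,0],[0,0,0]],[[0,0.192,0],[0,0,0]],[[0,0.24,0],[0,0,0]]]'
python3 -m jog '[[[0,0.03,-0.02],[0,0,0]],[[0,0.06,-0.04],[0,0,0]],[[0,0.06,-0.04],[0,0,0]],[[0,0.06,-0.04],[0,0,0]]]'
python3 - <<'E'
from h import *
d=snap('wrist','w16.png');im=d['image'];hsv=cv2.cvtColor(im,cv2.COLOR_BGR2HSV);where()
m=((hsv[...,0]>8)&(hsv[...,0]<22)&(hsv[...,1]>80)&(hsv[...,2]>170)).astype(np.uint8)
m=cv2.morphologyEx(m,cv2.MORPH_OPEN,np.ones((5,5)))
n,l,s,c=cv2.connectedComponentsWithStats(m)
for i in range(1,n):
    if 200<s[i][4]<3000: print(list(map(int,s[i])),pix('w16.png',c[i],.05))
E
```

```text
t: 41.2
tool_pos: [0.4494, 0.2546, 0.0216]
tool_rot: [3.132, 0.245, -0.001]
contact_force: [-0.4, 0.5, 0.3]
opening: -0.0
grip_force: 0.0
t: 41.4
tool_pos: [0.4499, 0.2548, 0.0201]
tool_rot: [-3.132, -0.245, -0.0]
contact_force: [-0.0, -1.0, -0.7]
opening: -0.0003
grip_force: 0.0
t: 41.9
tool_pos: [0.432, 0.2528, 0.166]
tool_rot: [-3.129, -0.246, -0.015]
contact_force: [0.4, -0.4, 0.4]
opening: -0.0001
grip_force: 0.0
t: 42.4
tool_pos: [0.467, 0.0128, 0.1591]
tool_rot: [-3.132, -0.246, 0.001]
contact_force: [1.1, -0.0, 0.7]
opening: -0.0001
grip_force: 0.0
t: 42.8
tool_pos: [0.4766, -0.045, 0.1995]
tool_rot: [-3.132, -0.243, 0.001]
contact_force: [-0.0, 0.6, 0.6]
opening: -0.0001
grip_force: 0.0
rack TCP -0.0960679374810601 -0.10295672117499996 0.19871971768565716 f [-0.4339  0.1015  0.2023] open 0.0001937063662520038 0.0
[614, 0, 26, 31, 378] [ 0.6799 -0.2582  0.05  ]
[5, 77, 40, 38, 977] [0.5416 0.2177 0.05  ]
[514, 213, 25, 24, 485] [ 0.502  -0.2346  0.05  ]
[625, 261, 15, 22, 263] [ 0.4713 -0.3547  0.05  ]
```

```bash
python3 -c "
from station import job
print(job.finish_job())"
```

```text
the job is handed in; nothing more can be done
None
```

The job is handed in at about 43 s of robot time, and I measured every end condition as met, though the judge's verdict was not shown: both stamps present (the left stall was empty) stand wholly on the sheet, one of them about 20 mm inside its limit after being knocked aside late in the run, with the bar down, the bolt home and its handle in the notch.

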